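# Set the seam magnifier on a sealed can

## Task

Swing the stiff-jointed magnifier arm over until its stem stands above the middle of the sealed can, then push the head down until its rest bar just lies on the can's lid, so that the lens stays at its focus height over the seam. Bring it over raised and lower it gently by feel, leave the can where it stands, do not disturb the open can or the weight standing near, and let go.

Things in the scene. Friction and masses are not known exactly. Their poses are not given: they have to be found in the camera images.
- stand: Fixed stand of the magnifier: grey disc foot 100 mm across, steel column up to 180 mm. Origin: centre of the underside, on the vertical shoulder axis.
- lens_head: Head at the end of the arm; origin: middle of its grip knob, an upright black round knob 24 mm across, 40 mm tall, to be gripped from above and dragged. 295 mm above the table with the head fully up; the head slides straight down in the fore arm by up to 48 mm (about 4 N down, 8 N up) and stays. x, y of knob, stem and rest bar are the same. Its -x axis points away from the elbow.
- stem_foot (a point): Lower end of the head's 10 mm stem, 110 mm below the knob's middle. Under it hangs the level rest bar, 90 mm long along the head's y axis, 14 mm wide, 9 mm thick. A tight screw, set anew each time, holds its rubber underside anywhere from 15 to 35 mm below this point; the setting is not reported, so the height where it meets the lid must be felt.
- lens (a point): Centre of the lens in its black ring, 68 mm across outside, fixed to the head: 47 mm from the stem axis on the side away from the elbow, 104 mm below the knob's middle. The whole head, knob too, turns with the fore arm as the elbow bends (by up to about 2 rad on the way): a gripping hand has to turn with it, or the round knob works its way out sideways.
- elbow (a point): Elbow, on its vertical axis, 204 mm above the table. Shoulder to elbow: level bar 180 mm, top at 209 mm. Elbow to stem: level bar 160 mm, 204 to 222 mm up. Both joints turn to 2.6 rad either side of straight, so the knob stays 95 to 340 mm from the shoulder axis: drag it round the stand, not across. They are stiff (0.8 and 0.5 Nm; 3 to 10 N at the knob), follow the knob and stay where left.
- sealed_can: The closed tinplate can with a lid, 71 mm across, 107 mm tall, 0.3 to 0.5 kg, standing loose on the lifter. Origin: centre of its underside, 26 mm above the table.
- open_can: The empty can without lid, 71 mm across, 106 mm tall, standing loose near the sealed can. Origin: centre of its underside.
- weight_1: Steel balance weight with a knob, 38 mm across, 61 mm tall, a bystander. Origin: centre of its underside.
- lifter: Fixed can lifter under the sealed can: grey disc 96 mm across with a round steel plate 80 mm across on top, 26 mm high. The plate is sprung: pressed by 2 to 4 N on the can's lid it begins to give, about 1 N per mm more, and goes hard after 6 mm. Origin: centre of its underside.
There are look-alikes about, which are no part of the job. What is shaped like the sealed_can but purple or red is not meant.

How it is judged:
By the outcome, as a careful person would: the job done as asked, in the order asked, and still so for the second after the job is handed in, with the robot touching nothing.
It also fails if it takes over 61 s, if anything falls off the work surface, if the arm or the gripper's body presses on something with over 40 N, if the wrist force passes 120 N, or if a joint passes its speed limit or range.

## Robot

A 7-joint arm with a two-finger parallel gripper is mounted at the origin on the work surface; the furniture and walls round the work are solid. World frame = base frame: x ahead of the robot, y to its left, z up, the work surface at z = 0. Lengths are in m, angles in rad, forces in N, time in s.
With the tool pointing down it reaches from about 0.425 to 0.875 m from the base axis. Payload 8.4 kg.
Tool frame: the origin (TCP) lies at the very end of the fingers, on their centre line; the grasp point (between the pads) lies 19 mm behind it; z points along the fingers, x is the direction in which the jaws open and shut, and the axes are right-handed (so a half turn about z gives the same grasp; the last joint's range is limited). The gripper opens to 85 mm and grips with 20 to 120 N. Pads are 22 mm wide; open, the fingers measure 114 mm over their backs; the gripper's body (76 mm by 85 mm) begins 54 mm behind the grasp point. The pads swing forward as they close: fully open they stand 13 mm farther back than shut.
Start: joints at [1.054, 0.333, 0.04, 1.465, -0.013, 1.343, -0.059], TCP at [0.264, -0.594, 0.231] pointing down, gripper open.
Joint ranges: [-2.58, 2.58], [-0.38, 2.09], [-1.3, 1.39], [0.25, 2.4], [-1.5, 4.64], [0.08, 2.09], [-2.65, 2.65]. Speed limits (rad/s): [2.22, 2.22, 2.79, 2.79, 3.14, 3.14, 3.14].

## Interface

Orientations are given as a unit quaternion [x, y, z, w].
In Python, from station import ctrl gives the robot as it stands.
- The arm moves only by the shell command python3 -m pendant 'ROWS' [OPENING]. ROWS is text: rows parted by semicolons, each of 6 numbers parted by spaces: the shift along the tool's x, y, z normalised to -1 to 1, where 1 is 600 mm, then the turn, a rotation vector about the tool's x, y, z normalised to -1 to 1, where 1 is 0.08 rad. In form: x y z wx wy wz; .... A call has exactly 5 rows; each row shifts and turns the commanded pose from where the row before left it, along the tool's axes as they then stand; what a row does not reach is not made up. A row lasts 1/10 s, in which the tool goes at most 50 mm and 8.59 degrees, less where a joint would pass 70% of its speed; a pose out of reach is approached as far as the arm can. A call with a number of a shift or a turn outside -1 to 1 is refused whole. A call with a gripper value outside its range is refused whole. OPENING is the gripper's target within -1 to 1 (fully open at 1, half-way at 0, shut at -1), set as the call begins (- or left out, the last holds). The fingers move at their own pace and stop on an object; the grip force is fixed at half the most. Time passes only in rows, so rows that do not move let the fingers close, or fill a call up. It gives the time, the measured TCP pose, the force and the opening at its end, in the units of the state.
- ctrl.state(): the state, without advancing time (a new reading comes with each control period).
- ctrl.read_camera(name): name is "scene" or "top" or "wrist"; returns a dict with "pixels" (384x512x3 uint8, blue, green, red), "K" (3x3 intrinsics, pixels), "eye" and "orientation" of the camera in the world; the wrist camera has in their place "mount" (4x4, takes a point from camera to tool coordinates, whose origin is the TCP and whose axes are the tool frame's). Camera axes: x right, y down, z forward; pixel columns grow to the right and rows downward; lengths in m; the calibration is good to about 2 mm. A picture is of the moment at which its call begins: read the wrist's pose just before it. There is no depth.
- ctrl.finish_job(): hands the job in, once; it reports no verdict.
The state is a dict: "time": time; "joint_pos": joint angles; "qvel": joint speeds; "tau": joint torques, N m; "ee_pos": TCP position; "tcp_rot": TCP orientation; "wrist_force": force on the tool from outside, world axes, zero at the start; "ft_torque": the same for the moment, N m; "finger_gap": finger opening in m.
Only numpy, scipy, OpenCV 4.12 (cv2) and the standard library are available. Lean on these libraries where they do the work, as an engineer would, in place of code of your own. Each camera call takes 0.05 s, during which the arm holds its last target.

## Working session

There is one attempt and no reset: what is moved stays moved. The work goes in short steps, Python scripts to look and compute and a shell command to move; the robot and the scene stay as the last step left them, time stands still between calls to the robot, and variables do not carry over. Pictures are saved under pics/ and viewed, and the job is handed in when it is done.

```bash
ls; mkdir -p pics
cat > h.py <<'E'
import numpy as np, cv2
from scipy.spatial.transform import Rotation as R
from station import ctrl
def cam(n):
    s=ctrl.state(); d=ctrl.read_camera(n)
    K=np.array(d['K'])
    if n=='wrist':
        M=np.array(d['mount']); T=np.eye(4); T[:3,:3]=R.from_quat(s['tcp_rot']).as_matrix(); T[:3,3]=s['ee_pos']
        W=T@M; return d['pixels'],K,W[:3,3],W[:3,:3]
    o=np.array(d['orientation'])
    Rm=o if o.shape==(3,3) else R.from_quat(o).as_matrix()
    return d['pixels'],K,np.array(d['eye']),Rm
def save(n,f):
    im,K,e,Rm=cam(n); cv2.imwrite('pics/'+f+'.png',im); np.savez('pics/'+f+'.npz',im=im,K=K,e=e,R=Rm); return im
def load(f):
    z=np.load('pics/'+f+'.npz'); return z['im'],z['K'],z['e'],z['R']
def onz(f,u,v,z):
    im,K,e,Rm=load(f); d=Rm@np.linalg.inv(K)@np.array([u,v,1.]); return e+d*(z-e[2])/d[2]
def proj(f,p):
    im,K,e,Rm=load(f); c=Rm.T@(np.array(p)-e); q=K@c; return q[:2]/q[2]
def crop(f,u0,v0,u1,v1,k,out):
    im=load(f)[0][v0:v1,u0:u1]; cv2.imwrite('pics/'+out+'.png',cv2.resize(im,None,fx=k,fy=k,interpolation=cv2.INTER_CUBIC))
def st():
    s=ctrl.state(); print('t',round(s['time'],2),'q',np.round(s['joint_pos'],3),'p',np.round(s['ee_pos'],4),'rot',np.round(s['tcp_rot'],3),'F',np.round(s['wrist_force'],1),'gap',s['finger_gap'])
E
python3 - <<'E'
from h import *
st()
for n in('scene','top','wrist'): save(n,n+'0'); z=load(n+'0'); print(n,z[2],z[3].round(2).tolist(),z[1][0,0])
E
```

```text
pics
t 0.0 q [ 1.054  0.334  0.04   1.466 -0.013  1.343 -0.058] p [ 0.2635 -0.5937  0.2304] rot [ 0.838 -0.545 -0.001 -0.   ] F [ 0.4 -1.   0.5] gap 0.08541171437663898
scene [-0.08681999  0.7636146   0.99539799] [[-0.76, -0.44, 0.47], [-0.65, 0.49, -0.58], [0.02, -0.75, -0.66]] 401.53712910610284
top [0.2631738  0.0388227  1.28337922] [[-0.04, -0.98, 0.22], [-1.0, 0.04, -0.0], [-0.01, -0.22, -0.98]] 401.52093915106553
wrist [ 0.33254597 -0.5631592   0.37348472] [[0.41, -0.87, -0.27], [-0.91, -0.39, -0.12], [-0.0, 0.29, -0.96]] 295.22892815023937
```

View pics/scene0.png

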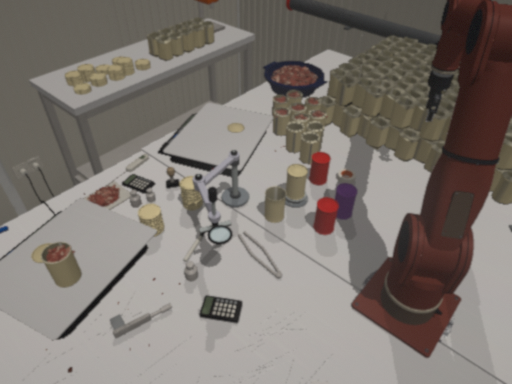

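View pics/top0.png

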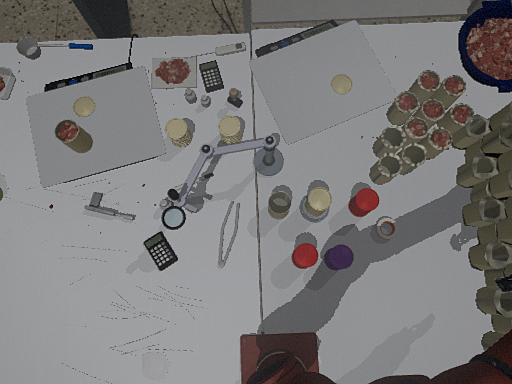

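View pics/wrist0.png

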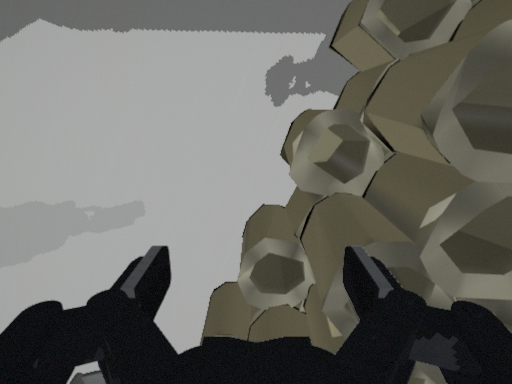

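Run:
```python
from h import *
crop('top0',150,110,420,290,2.9,'c1'); crop('scene0',120,130,380,300,3,'c2')
```

```text
(no output)
```

View pics/c1.png

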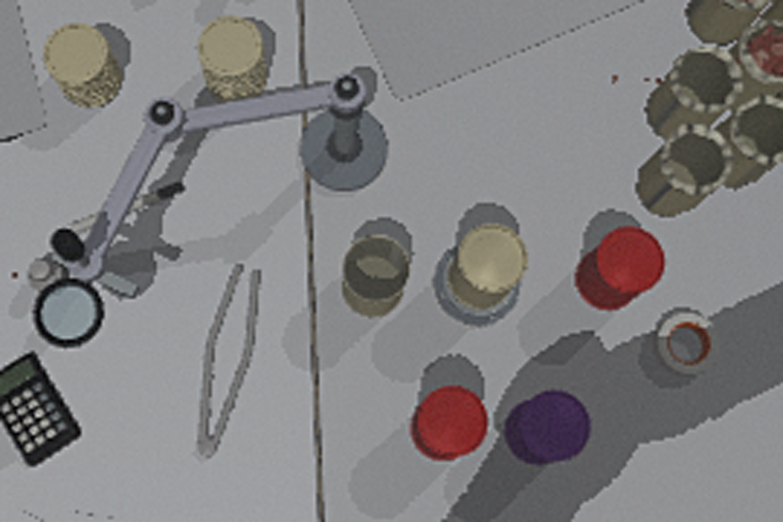

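View pics/c2.png

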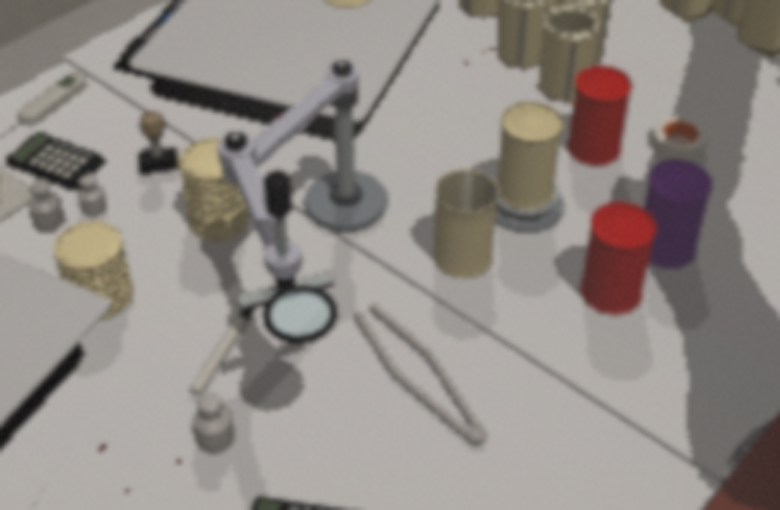

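Run:
```python
from h import *
def t(u,v,z,n): print(n,onz('top0',150+u/2.9,110+v/2.9,z).round(4))
def s(u,v,z,n): print('  s',n,onz('scene0',120+u/3,130+v/3,z).round(4))
t(66,238,.315,'knobtop');s(278,180,.315,'knobtop')
t(345,150,.005,'foot');s(345,200,.005,'foot')
t(163,110,.225,'elbow');s(236,140,.23,'elbow')
t(491,259,.133,'lid');s(533,124,.133,'lid')
t(376,265,.106,'open');s(466,190,.106,'open')
t(40,270,.055,'wt');s(210,403,.06,'wt')
t(68,312,.191,'lens');s(299,312,.191,'lens')
t(479,285,.013,'lifter')
t(450,423,.107,'red');t(549,426,.107,'purple'); t(620,260,.107,'red2');t(233,45,.107,'rib')
```

```text
knobtop [0.4948 0.2526 0.315 ]
  s knobtop [0.4844 0.2619 0.315 ]
foot [0.6591 0.002  0.005 ]
  s foot [0.6591 0.0048 0.005 ]
elbow [0.6382 0.1805 0.225 ]
  s elbow [0.6283 0.1856 0.23  ]
lid [ 0.4986 -0.1363  0.133 ]
  s lid [ 0.4911 -0.1307  0.133 ]
open [ 0.5027 -0.0215  0.106 ]
  s open [ 0.4956 -0.0177  0.106 ]
wt [0.5227 0.3377 0.055 ]
  s wt [0.5181 0.3402 0.06  ]
lens [0.4521 0.2775 0.191 ]
  s lens [0.4494 0.2804 0.191 ]
lifter [ 0.4943 -0.1391  0.013 ]
red [ 0.3383 -0.0871  0.107 ]
purple [ 0.3313 -0.1858  0.107 ]
red2 [ 0.4973 -0.2729  0.107 ]
rib [0.7505 0.1201 0.107 ]
```

```bash
cat >> h.py <<'E'
def plan(wps,start=None):
    """wps: list of (x,y,z,yawdeg) per row; prints rows rounded, 5 per call"""
    if start is None:
        s=ctrl.state(); m=R.from_quat(s['tcp_rot']).as_matrix(); p=np.array(s['ee_pos']); yaw=np.arctan2(m[1,0],m[0,0])
    else: p=np.array(start[:3],float); yaw=np.radians(start[3])
    out=[]
    for w in wps:
        c,s_=np.cos(yaw),np.sin(yaw); M=np.array([[c,s_,0],[s_,-c,0],[0,0,-1.]]).astype(float)
        d=np.array(w[:3])-p; l=np.round(M.T@d/.6,3); t=np.round(-((np.radians(w[3])-yaw+np.pi)%(2*np.pi)-np.pi)/.08,2); t=np.clip(t,-1,1)
        p=p+M@(l*.6); yaw=yaw-t*.08
        out.append('%g %g %g 0 0 %g'%(l[0]+0,l[1]+0,l[2]+0,t+0))
    for i in range(0,len(out),5): print("'"+'; '.join(out[i:i+5])+"'")
    print('end',p.round(4),np.degrees(yaw).round(1))
def lin(a,b,n): return [tuple(np.array(a)+(np.array(b)-np.array(a))*(i+1)/n) for i in range(n)]
E
python3 - <<'E'
from h import *
s=(.2635,-.5937,.2304,-66.1)
a=(.30,-.54,.37,-66.1);b=(.52,-.10,.37,-60)
plan(lin(s,a,5)+lin(a,b,15))
E
```

```text
'-0.012 -0.018 -0.046 0 0 0.01; -0.011 -0.019 -0.047 0 0 0; -0.011 -0.018 -0.046 0 0 0; -0.012 -0.018 -0.047 0 0 0; -0.011 -0.019 -0.046 0 0 0'
'-0.035 -0.042 0 0 0 -0.09; -0.035 -0.042 0 0 0 -0.09; -0.034 -0.043 0 0 0 -0.09; -0.034 -0.043 0 0 0 -0.09; -0.033 -0.043 0 0 0 -0.08'
'-0.034 -0.043 0 0 0 -0.09; -0.033 -0.044 0 0 0 -0.09; -0.032 -0.044 0 0 0 -0.09; -0.033 -0.044 0 0 0 -0.09; -0.032 -0.044 0 0 0 -0.09'
'-0.031 -0.045 0 0 0 -0.09; -0.032 -0.044 0 0 0 -0.09; -0.031 -0.045 0 0 0 -0.08; -0.031 -0.046 0 0 0 -0.09; -0.03 -0.045 0 0 0 -0.09'
end [ 0.52   -0.1     0.3699] -60.0
```

Candidates for the sealed can, by pixel in the top view:
- Plain tin can with a lid on the grey lifter at (319,199). I chose this one.
- Ribbed lidded cans at (177,130) and (229,128).
- Red cans at (365,202) and (305,256).
- Purple can at (340,257).
- Open can at (280,203).

The close crop shows a plain tin with a lid, standing on a steel disc, which matches the description.

```bash
python3 -m pendant '-0.012 -0.018 -0.046 0 0 0; -0.012 -0.018 -0.046 0 0 0; -0.012 -0.018 -0.046 0 0 0; -0.012 -0.018 -0.046 0 0 0; -0.012 -0.018 -0.046 0 0 0' 1
python3 -m pendant '-0.035 -0.042 0 0 0 -0.09; -0.035 -0.042 0 0 0 -0.09; -0.034 -0.043 0 0 0 -0.09; -0.034 -0.043 0 0 0 -0.09; -0.033 -0.043 0 0 0 -0.09'
python3 -m pendant '-0.034 -0.043 0 0 0 -0.09; -0.033 -0.044 0 0 0 -0.09; -0.032 -0.044 0 0 0 -0.09; -0.033 -0.044 0 0 0 -0.09; -0.032 -0.044 0 0 0 -0.09'
python3 -m pendant '-0.031 -0.045 0 0 0 -0.09; -0.032 -0.044 0 0 0 -0.09; -0.031 -0.045 0 0 0 -0.09; -0.031 -0.045 0 0 0 -0.09; -0.03 -0.045 0 0 0 -0.09'
python3 -m pendant '0 0 0 0 0 0; 0 0 0 0 0 0; 0 0 0 0 0 0; 0 0 0 0 0 0; 0 0 0 0 0 0'
python3 - <<'E'
from h import *
st(); im=save('wrist','w1')
cv2.imwrite('pics/w1b.png',cv2.resize(im,None,fx=1.5,fy=1.5))
E
```

```text
time: 0.65
ee_pos: [0.2986, -0.5386, 0.3702]
tcp_rot: [0.838, -0.545, -0.0, -0.0]
wrist_force: [0.7, -0.1, -0.2]
finger_gap: 0.0857
time: 1.15
ee_pos: [0.3719, -0.3912, 0.3691]
tcp_rot: [0.848, -0.53, -0.0, -0.0]
wrist_force: [0.4, -1.8, 0.6]
finger_gap: 0.0855
time: 1.65
ee_pos: [0.4447, -0.2441, 0.3692]
tcp_rot: [0.858, -0.514, -0.0, 0.0]
wrist_force: [-0.6, 0.2, 0.9]
finger_gap: 0.0855
time: 2.15
ee_pos: [0.5175, -0.0978, 0.3692]
tcp_rot: [0.867, -0.499, -0.0, 0.0]
wrist_force: [0.7, 0.3, -0.3]
finger_gap: 0.0855
time: 2.65
ee_pos: [0.5169, -0.1, 0.3693]
tcp_rot: [0.866, -0.5, 0.0, 0.0]
wrist_force: [0.4, -0.1, -0.4]
finger_gap: 0.0857
t 2.65 q [ 0.488  0.066 -0.403  1.511  0.026  1.571 -0.961] p [ 0.5169 -0.1     0.3693] rot [ 0.866 -0.5    0.     0.   ] F [ 0.4 -0.1 -0.4] gap 0.08565048843724195
```

View pics/w1b.png

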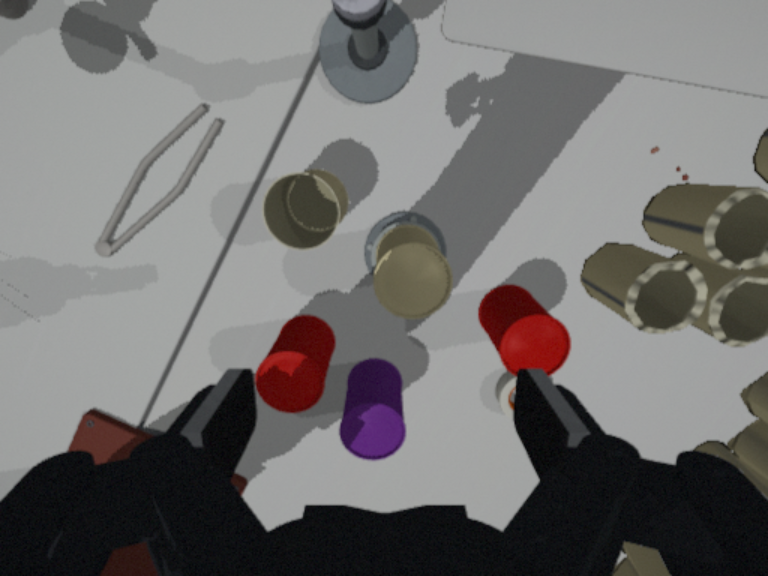

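Run:
```python
from h import *
crop('w1',220,130,320,230,6,'w1c')
print(onz('w1',412/1.5,280/1.5,.133), onz('w1',306/1.5,208/1.5,.106), onz('w1',368/1.5,50/1.5,.005))
```

```text
[ 0.50270729 -0.13657309  0.133     ] [ 0.50688617 -0.02355594  0.106     ] [0.66310869 0.00419809 0.005     ]
```

View pics/w1c.png

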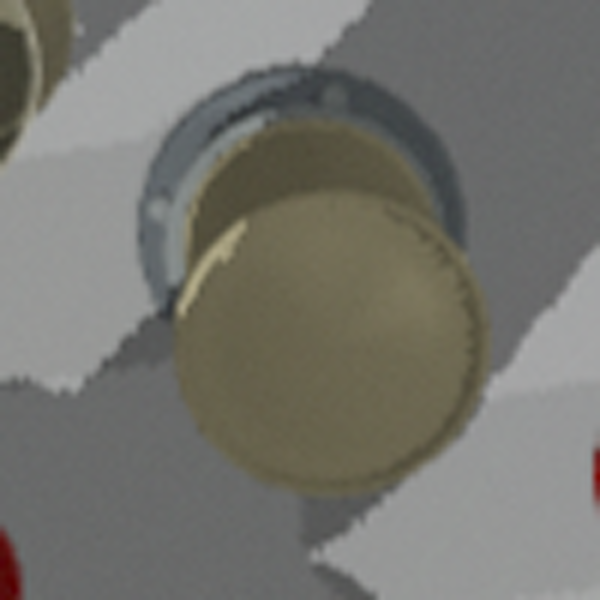

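Run:
```python
from h import *
c=lambda u,v,z:onz('w1',220+(u+.5)/6-.5,130+(v+.5)/6-.5,z)[:2].round(4)
print('lid c',c(331,343,.133),'L',c(174,343,.133),'R',c(488,343,.133),'T',c(331,190,.133),'B',c(331,496,.133))
print('lifter disc c',c(303,225,.012), c(138,225,.012),c(468,225,.012))
# top cam
t=lambda u,v,z:onz('top0',u,v,z)[:2].round(4)
crop('top0',290,175,350,235,10,'t1c'); crop('scene0',275,155,325,215,10,'s1c')
```

```text
lid c [ 0.5027 -0.1367] L [ 0.4852 -0.1065] R [ 0.5202 -0.1669] T [ 0.5321 -0.1189] B [ 0.4716 -0.1555]
lifter disc c [ 0.5034 -0.1353] [ 0.4796 -0.0943] [ 0.5272 -0.1764]
```

View pics/t1c.png

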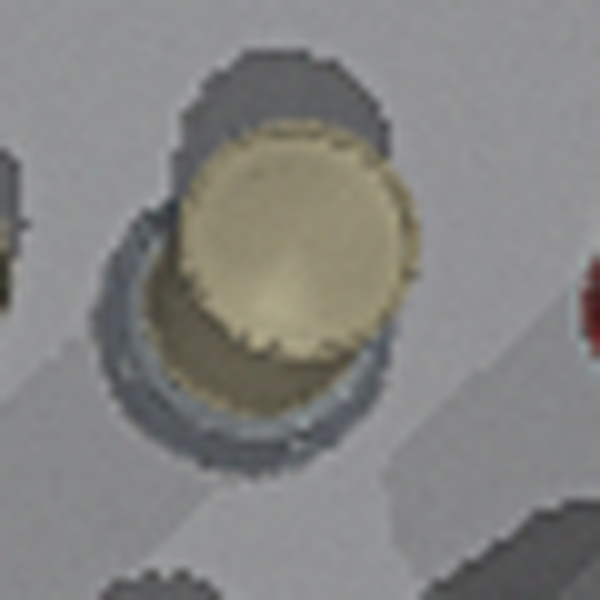

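View pics/s1c.png

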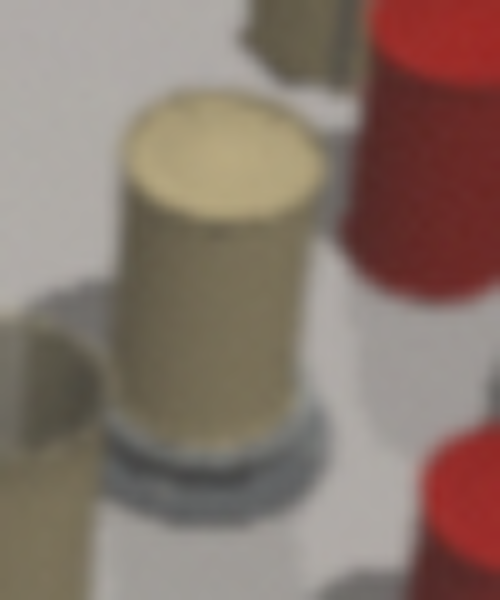

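Run:
```python
from h import *
print(onz('top0',319.9,199,.133),onz('scene0',297.5,170.5,.133))
plan(lin((.5169,-.1,.3693,-60),(.490,.257,.365,-54),10))
```

```text
[ 0.49942715 -0.13806989  0.133     ] [ 0.49417069 -0.13394997  0.133     ]
'-0.054 -0.026 0.001 0 0 -0.12; -0.053 -0.026 0.001 0 0 -0.13; -0.053 -0.027 0 0 0 -0.13; -0.053 -0.028 0.001 0 0 -0.13; -0.053 -0.028 0.001 0 0 -0.13'
'-0.052 -0.028 0 0 0 -0.13; -0.052 -0.03 0.001 0 0 -0.13; -0.052 -0.029 0.001 0 0 -0.14; -0.051 -0.031 0.001 0 0 -0.13; -0.051 -0.03 0 0 0 -0.13'
end [0.49   0.2566 0.3652] -54.0
```

```bash
python3 -m pendant '-0.054 -0.026 0.001 0 0 -0.13; -0.053 -0.026 0.001 0 0 -0.13; -0.053 -0.027 0 0 0 -0.13; -0.053 -0.028 0.001 0 0 -0.13; -0.053 -0.028 0.001 0 0 -0.13'
python3 -m pendant '-0.052 -0.028 0 0 0 -0.13; -0.052 -0.03 0.001 0 0 -0.13; -0.052 -0.029 0.001 0 0 -0.13; -0.051 -0.031 0.001 0 0 -0.13; -0.051 -0.03 0 0 0 -0.13'
python3 -m pendant '0 0 0 0 0 0; 0 0 0 0 0 0; 0 0 0 0 0 0; 0 0 0 0 0 0; 0 0 0 0 0 0'
python3 - <<'E'
from h import *
st(); im=save('wrist','w2')
cv2.imwrite('pics/w2b.png',cv2.resize(im,None,fx=1.5,fy=1.5))
E
```

```text
time: 3.2
ee_pos: [0.5031, 0.0804, 0.3671]
tcp_rot: [0.879, -0.477, 0.0, -0.0]
wrist_force: [0.6, 0.0, -0.8]
finger_gap: 0.0852
time: 3.7
ee_pos: [0.4895, 0.2583, 0.3652]
tcp_rot: [0.891, -0.454, 0.0, -0.0]
wrist_force: [0.2, -0.0, -0.3]
finger_gap: 0.0853
time: 4.2
ee_pos: [0.4899, 0.2563, 0.3653]
tcp_rot: [0.891, -0.454, 0.0, 0.0]
wrist_force: [-0.0, 0.1, -0.6]
finger_gap: 0.0857
t 4.2 q [ 0.076  0.158 -0.726  1.447  0.105  1.576 -1.587] p [0.4899 0.2563 0.3653] rot [ 0.891 -0.454  0.     0.   ] F [-0.   0.1 -0.6] gap 0.08572441265497326
```

View pics/w2b.png

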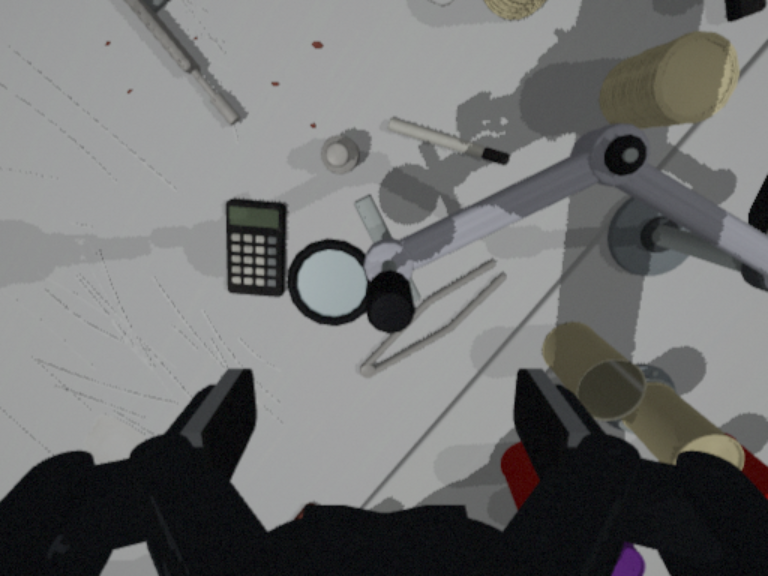

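Run:
```python
from h import *
crop('w2',230,165,290,225,10,'w2c')
print(onz('w2',391/1.5,309/1.5,.315),onz('w2',331/1.5,282/1.5,.191))
```

```text
[0.49790744 0.25819532 0.315     ] [0.45471394 0.27968476 0.191     ]
```

View pics/w2c.png

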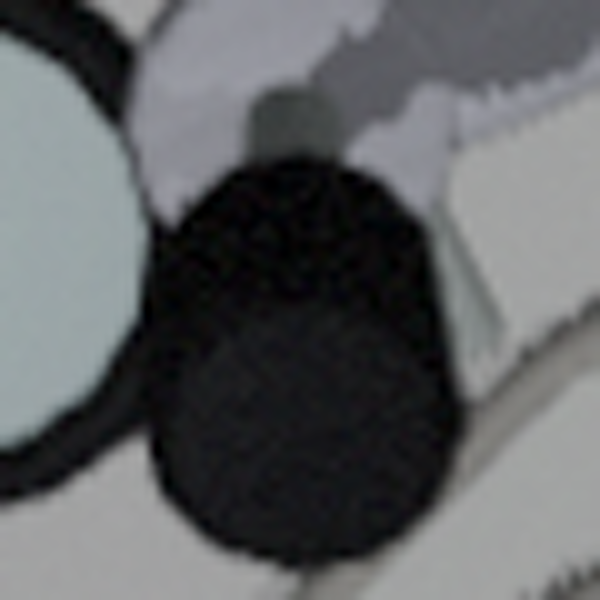

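Run:
```python
from h import *
plan(lin((.4899,.2563,.3653,-54),(.496,.257,.279,-54),5))
```

```text
'0.001 -0.002 0.029 0 0 0; 0.001 -0.001 0.028 0 0 0; 0.001 -0.002 0.029 0 0 0; 0.001 -0.002 0.029 0 0 0; 0.001 -0.002 0.029 0 0 0'
end [0.496  0.2572 0.2788] -54.0
```

```bash
python3 -m pendant '0.001 -0.002 0.029 0 0 0; 0.001 -0.001 0.028 0 0 0; 0.001 -0.002 0.029 0 0 0; 0.001 -0.002 0.029 0 0 0; 0.001 -0.002 0.029 0 0 0'
python3 - <<'E'
from h import *
save('wrist','w3');save('scene','s3')
crop('w3',100,130,420,384,2.4,'w3c');crop('scene0',160,130,290,250,4,'s3c');crop('s3',160,130,290,250,5,'s3c')
E
```

```text
time: 4.75
ee_pos: [0.4959, 0.2576, 0.2782]
tcp_rot: [0.891, -0.454, 0.0, -0.0]
wrist_force: [0.3, 0.3, -0.3]
finger_gap: 0.0855
```

View pics/w3c.png

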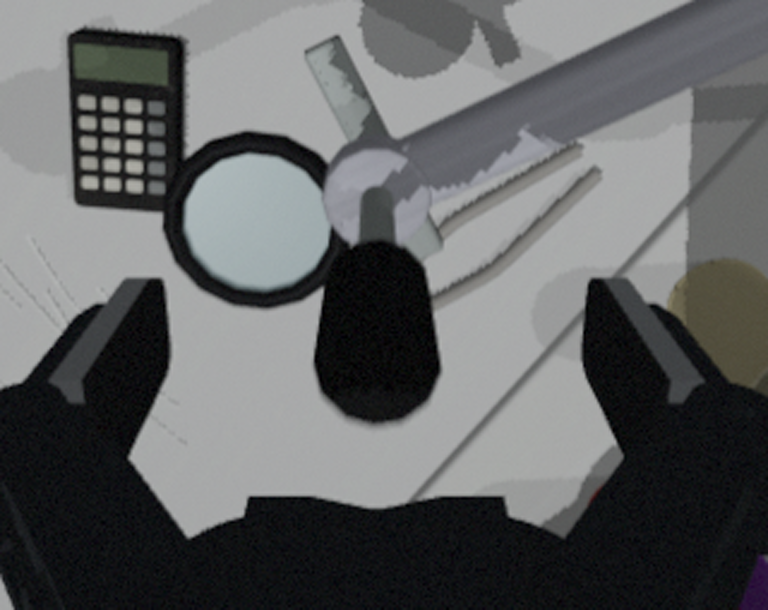

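View pics/s3c.png

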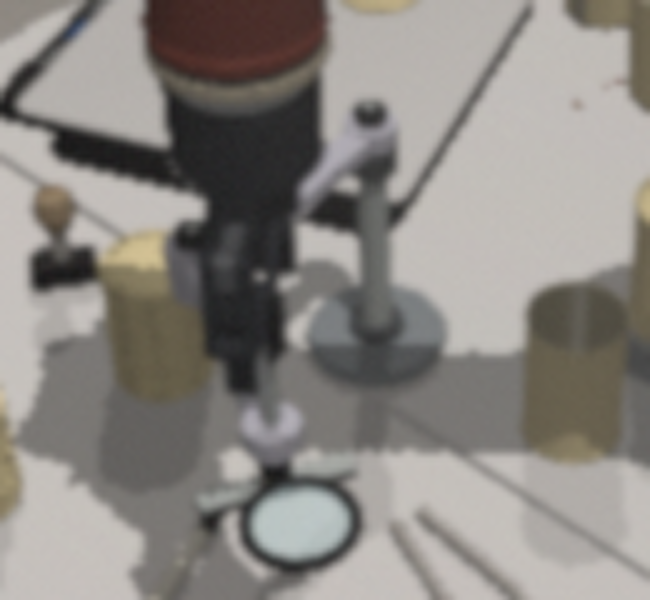

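Run:
```python
from h import *
print(onz('w3',100+377/2.4,130+360/2.4,.315), (proj('w3',(.4959,.2576,.315))-[100,130])*2.4,(proj('w3',(.4959,.2576,.278))-[100,130])*2.4)
for dx in (-.012,.012):
  print((proj('w3',np.array((.4959,.2576,.315))+dx*np.array((.809,.588,0)))-[100,130])*2.4)
```

```text
[0.50080909 0.26070814 0.315     ] [374.78842691 388.94392218] [374.83760578 288.27552056]
[374.69079049 446.40024191]
[374.89177924 328.12394629]
```

```bash
python3 -m pendant '0 -0.005 0 0 0 0; 0 0 0 0 0 0; 0 0 0 0 0 0; 0 0 0 0 0 0; 0 0 0 0 0 0' -1
python3 -m pendant '0 0 0 0 0 0; 0 0 0 0 0 0; 0 0 0 0 0 0; 0 0 0 0 0 0; 0 0 0 0 0 0'
python3 - <<'E'
from h import *
st();save('wrist','w4');save('scene','s4')
crop('w4',100,130,420,384,2.4,'w4c');crop('s4',160,130,290,250,5,'s4c')
E
```

```text
time: 5.35
ee_pos: [0.4985, 0.2597, 0.2794]
tcp_rot: [0.891, -0.453, 0.0, -0.0]
wrist_force: [0.5, -1.2, 3.6]
finger_gap: 0.0221
time: 5.85
ee_pos: [0.4985, 0.2597, 0.279]
tcp_rot: [0.891, -0.453, 0.0, -0.0]
wrist_force: [3.9, -1.8, 4.2]
finger_gap: 0.0227
t 5.85 q [ 0.071  0.199 -0.724  1.581  0.133  1.411 -1.606] p [0.4985 0.2597 0.279 ] rot [ 0.891 -0.453  0.    -0.   ] F [ 3.9 -1.8  4.2] gap 0.02266050268120884
```

View pics/w4c.png

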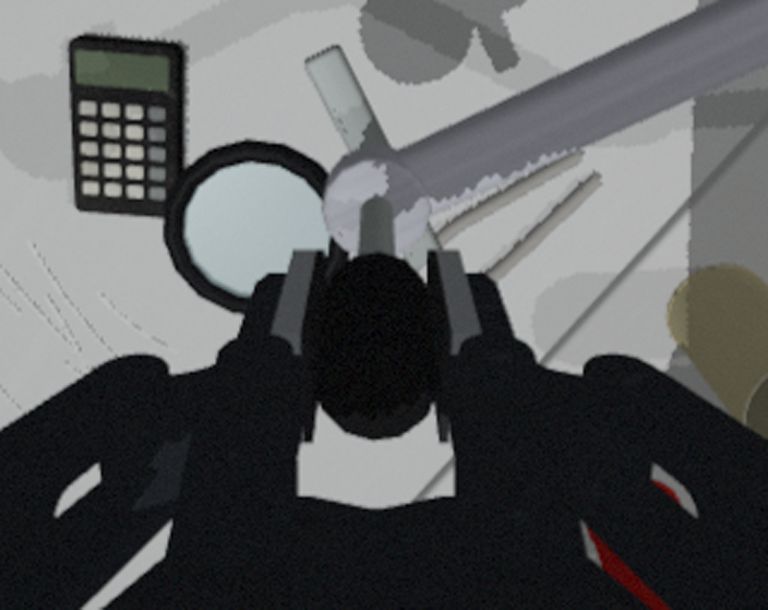

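View pics/s4c.png

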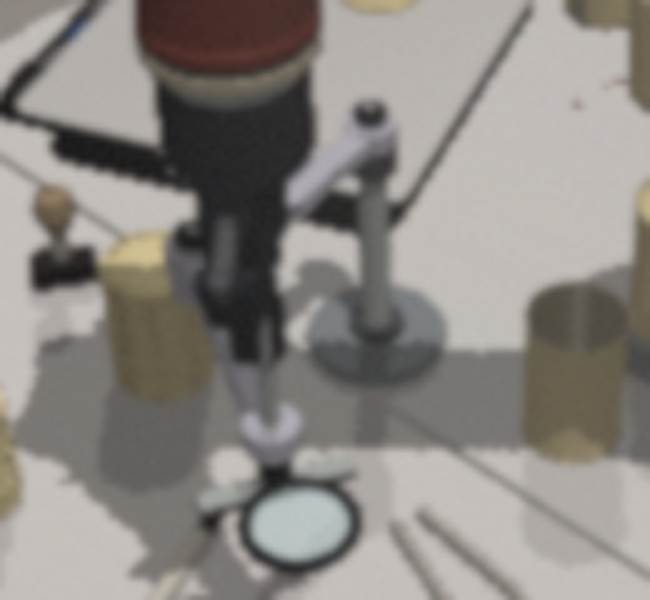

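```bash
cat > path.py <<'E'
from h import *
S=np.array([.661,.004])
def fore(p):
    d=np.array(p[:2])-S; r=np.hypot(*d); phi=np.arctan2(d[1],d[0])%(2*np.pi)
    b=np.arccos((r*r-.058)/.0576); return np.degrees(phi-np.arctan2(.16*np.sin(b),.18+.16*np.cos(b))+b),r
K0=np.array([.4985,.2597]); A=S+.2*np.array([np.cos(np.radians(140)),np.sin(np.radians(140))])
P=[K0+(A-K0)*i/15 for i in range(16)]
C=np.array([.5025,-.136]); d=C-S; pe=np.degrees(np.arctan2(d[1],d[0]))%360; re=np.hypot(*d)
for i in range(1,31):
    f=i/30; ph=np.radians(140+(pe-140)*f); r=.2+(re-.2)*f; P.append(S+r*np.array([np.cos(ph),np.sin(ph)]))
F=[fore(p)[0] for p in P]
W=[(p[0],p[1],.279,-54+f-F[0]) for p,f in zip(P,F)]
E
python3 - <<'E'
from path import *
print(np.round(F,1)); print(W[15],W[-1]); plan(W[1:],W[0])
E
```

```text
[151.2 154.8 158.3 161.6 164.8 168.  171.1 174.1 177.2 180.2 183.2 186.3
 189.3 192.4 195.6 198.8 201.4 204.  206.6 209.2 211.9 214.5 217.1 219.7
 222.3 225.  227.6 230.2 232.8 235.4 238.1 240.7 243.3 245.9 248.5 251.2
 253.8 256.4 259.  261.7 264.3 266.9 269.5 272.1 274.8 277.4]
(np.float64(0.5077911113762045), np.float64(0.1325575219373079), 0.279, np.float64(-6.446255051776916)) (np.float64(0.5025), np.float64(-0.136), 0.279, np.float64(72.17367579329752))
'0.012 0.007 0 0 0 -0.79; 0.012 0.009 0 0 0 -0.76; 0.011 0.009 0 0 0 -0.72; 0.01 0.009 0 0 0 -0.7; 0.01 0.01 0 0 0 -0.69'
'0.009 0.011 0 0 0 -0.67; 0.009 0.011 0 0 0 -0.67; 0.008 0.011 0 0 0 -0.67; 0.008 0.012 0 0 0 -0.66; 0.007 0.013 0 0 0 -0.66'
'0.006 0.013 0 0 0 -0.66; 0.006 0.013 0 0 0 -0.67; 0.004 0.013 0 0 0 -0.68; 0.005 0.013 0 0 0 -0.68; 0.003 0.014 0 0 0 -0.69'
'-0.009 0.013 0 0 0 -0.58; -0.009 0.013 0 0 0 -0.57; -0.009 0.013 0 0 0 -0.57; -0.009 0.014 0 0 0 -0.57; -0.009 0.013 0 0 0 -0.57'
'-0.009 0.013 0 0 0 -0.58; -0.009 0.013 0 0 0 -0.57; -0.009 0.014 0 0 0 -0.57; -0.009 0.013 0 0 0 -0.57; -0.008 0.013 0 0 0 -0.57'
'-0.009 0.014 0 0 0 -0.57; -0.009 0.013 0 0 0 -0.58; -0.009 0.014 0 0 0 -0.57; -0.009 0.013 0 0 0 -0.57; -0.009 0.014 0 0 0 -0.57'
'-0.009 0.014 0 0 0 -0.57; -0.009 0.013 0 0 0 -0.58; -0.009 0.014 0 0 0 -0.57; -0.008 0.014 0 0 0 -0.57; -0.009 0.014 0 0 0 -0.57'
'-0.009 0.014 0 0 0 -0.57; -0.009 0.013 0 0 0 -0.57; -0.009 0.014 0 0 0 -0.58; -0.009 0.014 0 0 0 -0.57; -0.008 0.014 0 0 0 -0.57'
'-0.009 0.014 0 0 0 -0.57; -0.009 0.014 0 0 0 -0.57; -0.009 0.015 0 0 0 -0.57; -0.009 0.014 0 0 0 -0.58; -0.008 0.014 0 0 0 -0.57'
end [ 0.5025 -0.1358  0.279 ] 72.2
```

```bash
python3 -m pendant '0.012 0.007 0 0 0 -0.79; 0.012 0.009 0 0 0 -0.76; 0.011 0.009 0 0 0 -0.72; 0.01 0.009 0 0 0 -0.7; 0.01 0.01 0 0 0 -0.69'
python3 -m pendant '0.009 0.011 0 0 0 -0.67; 0.009 0.011 0 0 0 -0.67; 0.008 0.011 0 0 0 -0.67; 0.008 0.012 0 0 0 -0.66; 0.007 0.013 0 0 0 -0.66'
python3 -m pendant '0.006 0.013 0 0 0 -0.66; 0.006 0.013 0 0 0 -0.67; 0.004 0.013 0 0 0 -0.68; 0.005 0.013 0 0 0 -0.68; 0.003 0.014 0 0 0 -0.69'
python3 - <<'E'
from h import *
st();im=save('wrist','w5')
E
```

```text
time: 6.45
ee_pos: [0.4987, 0.2193, 0.2782]
tcp_rot: [0.949, -0.316, -0.002, 0.0]
wrist_force: [-8.2, 3.7, 3.9]
finger_gap: 0.0225
time: 6.95
ee_pos: [0.5022, 0.1764, 0.2781]
tcp_rot: [0.982, -0.188, -0.002, -0.0]
wrist_force: [-7.6, 2.6, 5.1]
finger_gap: 0.0225
time: 7.45
ee_pos: [0.507, 0.1342, 0.2782]
tcp_rot: [0.999, -0.054, -0.001, -0.001]
wrist_force: [1.5, 4.1, -0.5]
finger_gap: 0.0219
t 7.45 q [ 0.325  0.108 -0.713  1.666  0.07   1.394 -0.504] p [0.507  0.1342 0.2782] rot [ 0.999 -0.054 -0.001 -0.001] F [ 1.5  4.1 -0.5] gap 0.021857355091001944
```

View pics/w5.png

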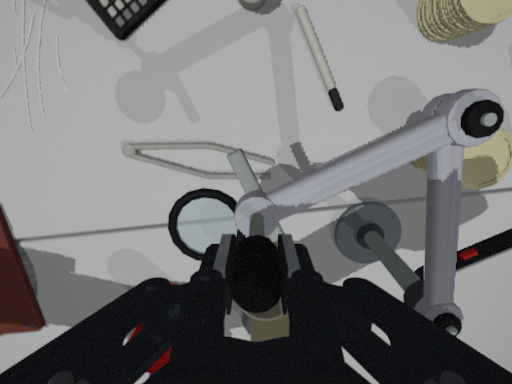

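The knob is still centred between the pads and the head is turning with the hand. I'll continue.

```bash
python3 -m pendant '-0.009 0.013 0 0 0 -0.58; -0.009 0.013 0 0 0 -0.57; -0.009 0.013 0 0 0 -0.57; -0.009 0.014 0 0 0 -0.57; -0.009 0.013 0 0 0 -0.57'
python3 -m pendant '-0.009 0.013 0 0 0 -0.58; -0.009 0.013 0 0 0 -0.57; -0.009 0.014 0 0 0 -0.57; -0.009 0.013 0 0 0 -0.57; -0.008 0.013 0 0 0 -0.57'
python3 -m pendant '-0.009 0.014 0 0 0 -0.57; -0.009 0.013 0 0 0 -0.58; -0.009 0.014 0 0 0 -0.57; -0.009 0.013 0 0 0 -0.57; -0.009 0.014 0 0 0 -0.57'
python3 - <<'E'
from h import *
st();im=save('wrist','w6')
E
```

```text
time: 8.0
ee_pos: [0.4801, 0.0946, 0.2782]
tcp_rot: [0.998, 0.06, 0.0, -0.001]
wrist_force: [7.6, 2.4, -4.1]
finger_gap: 0.0223
time: 8.5
ee_pos: [0.4624, 0.0508, 0.2782]
tcp_rot: [0.985, 0.173, 0.0, -0.001]
wrist_force: [6.6, 3.3, -3.7]
finger_gap: 0.0222
time: 9.0
ee_pos: [0.4554, 0.0029, 0.2781]
tcp_rot: [0.959, 0.285, 0.0, -0.001]
wrist_force: [5.9, 4.0, -3.1]
finger_gap: 0.0224
t 9.0 q [ 0.499 -0.069 -0.563  1.814 -0.04   1.385  0.521] p [0.4554 0.0029 0.2781] rot [ 0.959  0.285  0.    -0.001] F [ 5.9  4.  -3.1] gap 0.0223740169794629
```

View pics/w6.png

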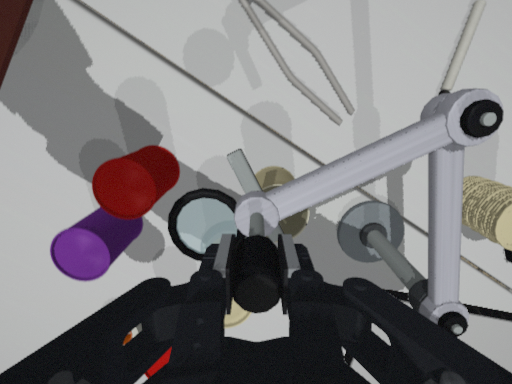

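```bash
python3 -m pendant '-0.009 0.014 0 0 0 -0.57; -0.009 0.013 0 0 0 -0.58; -0.009 0.014 0 0 0 -0.57; -0.008 0.014 0 0 0 -0.57; -0.009 0.014 0 0 0 -0.57'
python3 -m pendant '-0.009 0.014 0 0 0 -0.57; -0.009 0.013 0 0 0 -0.57; -0.009 0.014 0 0 0 -0.58; -0.009 0.014 0 0 0 -0.57; -0.008 0.014 0 0 0 -0.57'
python3 -m pendant '-0.009 0.014 0 0 0 -0.57; -0.009 0.014 0 0 0 -0.57; -0.009 0.015 0 0 0 -0.57; -0.009 0.014 0 0 0 -0.58; -0.008 0.014 0 0 0 -0.57'
python3 - <<'E'
from h import *
st();im=save('wrist','w7');save('scene','s7');save('top','t7');st()
crop('s7',240,120,370,240,5,'s7c');crop('t7',240,130,380,260,4.5,'t7c')
E
```

```text
time: 9.55
ee_pos: [0.4603, -0.0454, 0.2782]
tcp_rot: [0.92, 0.393, 0.0, -0.001]
wrist_force: [6.0, 5.7, -1.8]
finger_gap: 0.0223
time: 10.05
ee_pos: [0.476, -0.0915, 0.2781]
tcp_rot: [0.869, 0.495, 0.0, -0.001]
wrist_force: [2.8, 6.1, -1.0]
finger_gap: 0.022
time: 10.55
ee_pos: [0.5029, -0.1331, 0.2781]
tcp_rot: [0.807, 0.591, 0.0, -0.002]
wrist_force: [0.2, 7.4, 1.4]
finger_gap: 0.022
t 10.55 q [ 0.586  0.074 -0.431  1.685  0.028  1.391  1.416] p [ 0.5029 -0.1331  0.2781] rot [ 0.807  0.591  0.    -0.002] F [0.2 7.4 1.4] gap 0.021965326036233
t 10.7 q [ 0.586  0.074 -0.43   1.685  0.03   1.39   1.414] p [ 0.5029 -0.1345  0.2781] rot [ 0.807  0.59   0.    -0.001] F [0.8 2.3 0. ] gap 0.021937158869376857
```

View pics/w7.png

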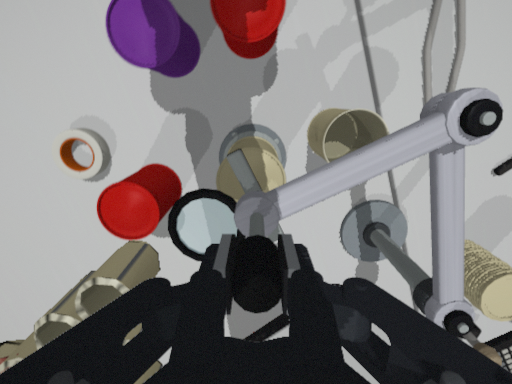

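View pics/s7c.png

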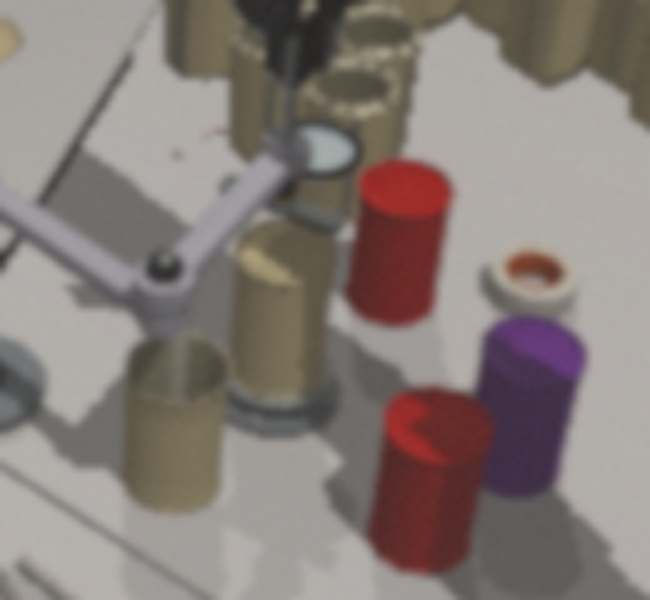

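View pics/t7c.png

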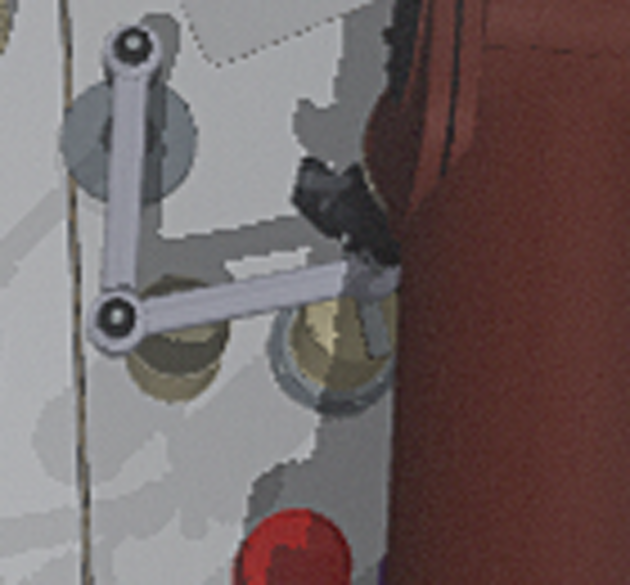

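```bash
cat >> h.py <<'E'
def circ(f,c,z,r,n=120):
    return np.array([proj(f,(c[0]+r*np.cos(a),c[1]+r*np.sin(a),z)) for a in np.linspace(0,2*np.pi,n)])
def ov(f,polys,box,k,out):
    u0,v0,u1,v1=box; im=cv2.resize(load(f)[0][v0:v1,u0:u1],None,fx=k,fy=k,interpolation=cv2.INTER_CUBIC)
    for p,col in polys: cv2.polylines(im,[np.round((p-[u0,v0]+.5)*k-.5).astype(int)],False,col,1)
    cv2.imwrite('pics/'+out+'.png',im)
E
python3 - <<'E'
from h import *
for f,box,k,o in(('w7',(170,100,340,240),4.5,'w7o'),('s7',(255,120,345,220),6,'s7o'),('t7',(280,170,380,240),7,'t7o')):
    ov(f,[(circ(f,(.5027,-.1367),.133,.0355),(0,0,255)),(circ(f,(.5027,-.1367),.0,.048),(255,0,0)),(circ(f,(.5030,-.1345),.204,.009),(0,255,0))],box,k,o)
E
```

```text
(no output)
```

View pics/w7o.png

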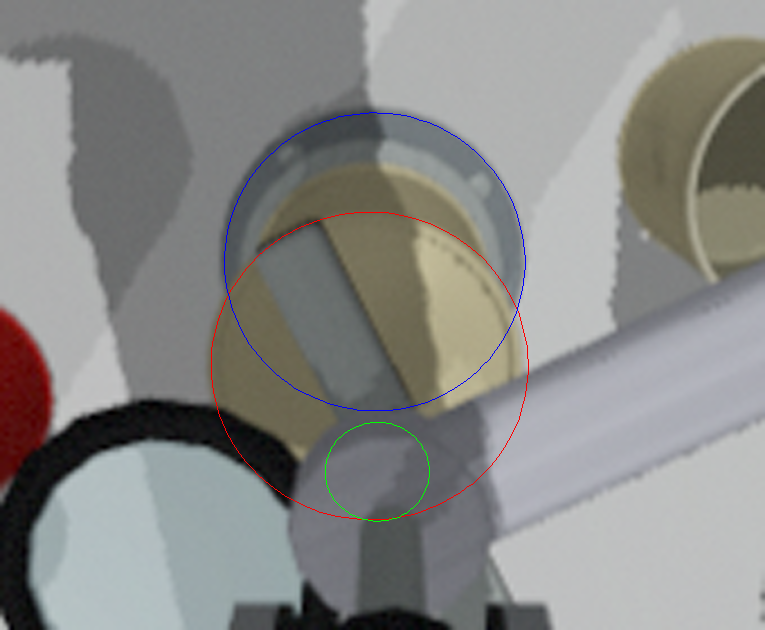

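View pics/s7o.png

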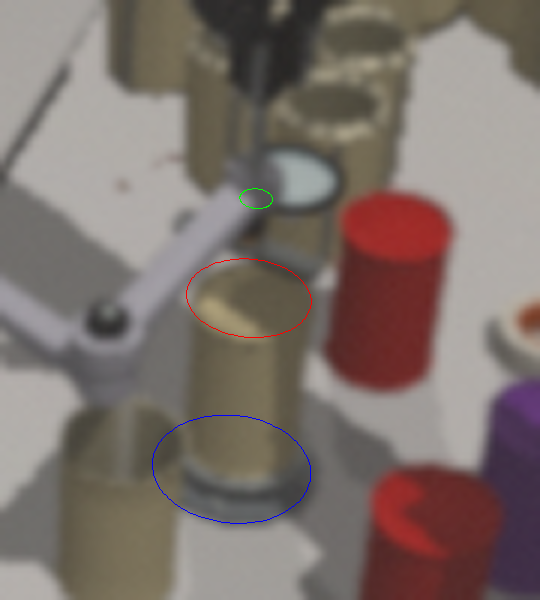

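View pics/t7o.png

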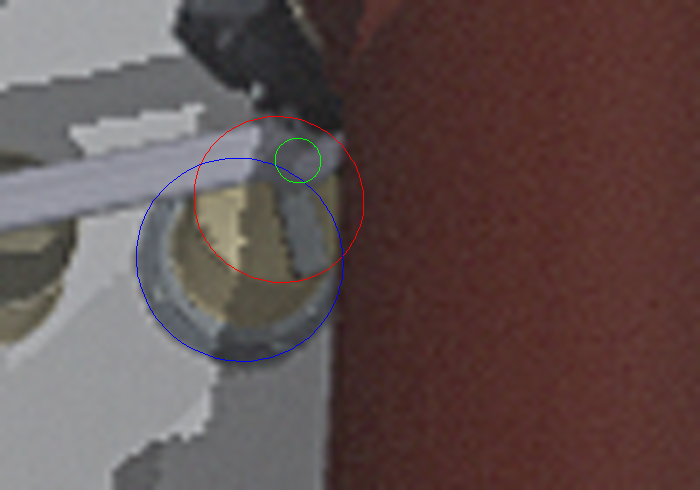

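Run:
```python
from h import *
for z in(.222,.226,.275,.285):
  for p in((.503,-.1345),(.501,-.134),(.5027,-.1367)):
    ov; print(z,p,((proj('w7',(*p,z))-[170,100]+.5)*4.5).round(0))
# orig w4 for tool coords
print((proj('w7',(.503,-.1345,.222))-proj('w7',(.502,-.1342,.222)))*4.5)
P=[(circ('w7',(.5030,-.1345),.222,.005),(0,0,255)),(circ('w7',(.5011,-.1339),.222,.005),(0,255,0)),(circ('w7',(.5011,-.1339),.275,.012),(0,255,0)),(circ('w7',(.5011,-.1339),.315,.012),(0,255,0)),(circ('w7',(.503,-.1345),.315,.012),(0,0,255))]
ov('w7',P,(210,170,310,320),5,'w7p')
```

```text
0.222 (0.503, -0.1345) [377. 509.]
0.222 (0.501, -0.134) [376. 497.]
0.222 (0.5027, -0.1367) [363. 511.]
0.226 (0.503, -0.1345) [376. 518.]
0.226 (0.501, -0.134) [376. 505.]
0.226 (0.5027, -0.1367) [362. 520.]
0.275 (0.503, -0.1345) [373. 662.]
0.275 (0.501, -0.134) [372. 646.]
0.275 (0.5027, -0.1367) [355. 664.]
0.285 (0.503, -0.1345) [373. 702.]
0.285 (0.501, -0.134) [371. 686.]
0.285 (0.5027, -0.1367) [353. 705.]
[0.1061632  6.14516527]
```

View pics/w7p.png

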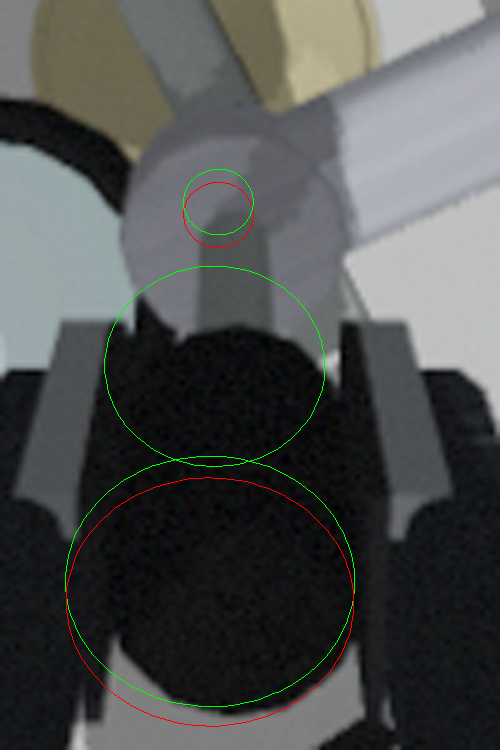

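```bash
python3 -m pendant '-0.002 0 0 0 0 0; -0.002 0 0 0 0 0; 0 0 0 0 0 0; 0 0 0 0 0 0; 0 0 0 0 0 0'
python3 - <<'E'
from h import *
st();im=save('wrist','w8');st()
s=ctrl.state();p=s['ee_pos'];L=(.502,-.137)
P=[(circ('w8',L,.133,.0355),(0,0,255)),(circ('w8',L,.0,.048),(255,0,0)),(circ('w8',p,.222,.005),(0,255,0)),(circ('w8',p,.315,.012),(0,255,0)),(circ('w8',p,.275,.012),(0,255,0))]
ov('w8',P,(190,110,320,320),3.8,'w8o')
crop('w8',205,130,305,240,6,'w8c')
E
```

```text
time: 11.2
ee_pos: [0.5017, -0.1359, 0.2781]
tcp_rot: [0.807, 0.59, 0.0, -0.001]
wrist_force: [2.1, 5.8, -1.9]
finger_gap: 0.0221
t 11.2 q [ 0.589  0.073 -0.428  1.687  0.029  1.39   1.418] p [ 0.5017 -0.1359  0.2781] rot [ 0.807  0.59   0.    -0.001] F [ 2.1  5.8 -1.9] gap 0.022080898142706546
t 11.25 q [ 0.589  0.073 -0.428  1.687  0.029  1.39   1.418] p [ 0.5017 -0.1359  0.2781] rot [ 0.807  0.59   0.    -0.001] F [ 1.8  6.3 -1.6] gap 0.022351500587574374
```

View pics/w8o.png

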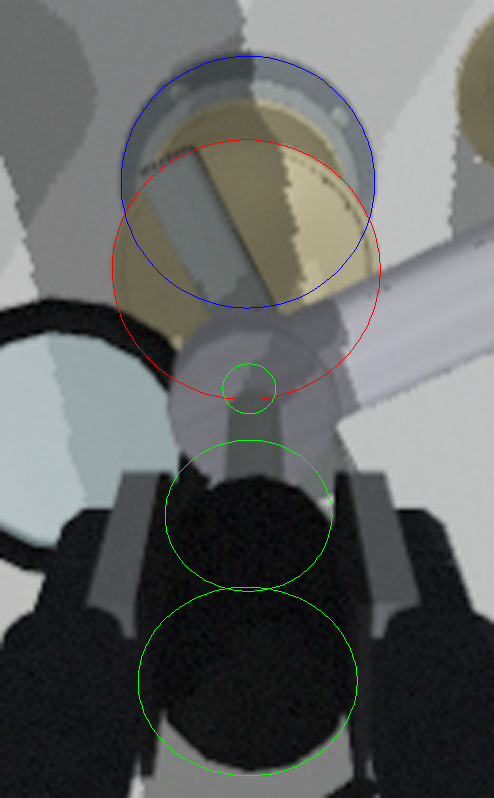

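View pics/w8c.png

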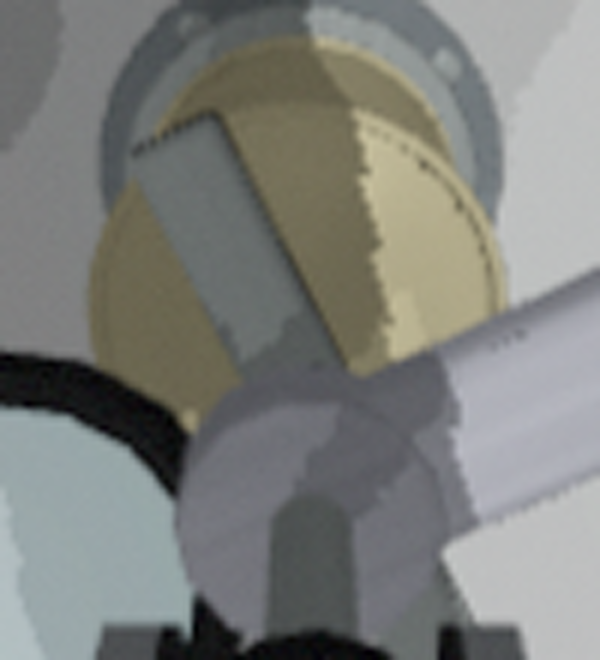

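Run:
```python
from h import *
M=R.from_quat(ctrl.state()['tcp_rot']).as_matrix(); p=np.array([.5017,-.1359])
q=lambda u,v,z:onz('w8',205+(u+.5)/6-.5,130+(v+.5)/6-.5,z)[:2]
for n,c in(('lid',q(299,300,.133)),('lidL',q(90,300,.133)),('lidR',q(508,290,.133)),('lidT',q(299,98,.133)),('stem222',q(312,536,.222))):
    print(n,c.round(4),'tool offs',(M[:2,:2].T@(c-p)).round(4))
```

```text
lid [ 0.5    -0.1362] tool offs [-0.0008 -0.0016]
lidL [ 0.4893 -0.1696] tool offs [-0.0359 -0.0015]
lidR [ 0.5089 -0.1024] tool offs [ 0.0341 -0.0033]
lidT [ 0.4679 -0.126 ] tool offs [-0.0008 -0.0353]
stem222 [ 0.5072 -0.1365] tool offs [0.0011 0.0054]
```

Run:
```python
from h import *
M=R.from_quat(ctrl.state()['tcp_rot']).as_matrix(); p=np.array([.5017,-.1359])
b=M[:2,:2]@np.array([.0004,-.00145])
for z in np.arange(.155,.185,.003):
    c=onz('w8',205+174.5/6-.5,130+133.5/6-.5,z)[:2]-b-p
    a=onz('w8',205+133.5/6-.5,130+155.5/6-.5,z)[:2];d=onz('w8',205+215.5/6-.5,130+112.5/6-.5,z)[:2]
    print(round(z,3),'len',np.hypot(*c).round(4),'dir',np.degrees(np.arctan2(c[1],c[0])).round(1),'w',np.hypot(*(a-d)).round(4))
```

```text
0.155 len 0.0373 dir -165.4 w 0.0141
0.158 len 0.0375 dir -166.0 w 0.0139
0.161 len 0.0378 dir -166.7 w 0.0137
0.164 len 0.0381 dir -167.3 w 0.0136
0.167 len 0.0384 dir -168.0 w 0.0134
0.17 len 0.0387 dir -168.6 w 0.0133
0.173 len 0.039 dir -169.2 w 0.0131
0.176 len 0.0393 dir -169.8 w 0.013
0.179 len 0.0396 dir -170.4 w 0.0128
0.182 len 0.0399 dir -171.0 w 0.0126
```

Run:
```python
from h import *
def tri(obs):
    A=np.zeros((3,3));b=np.zeros(3);L=[]
    for f,u,v in obs:
        im,K,e,Rm=load(f); d=Rm@np.linalg.inv(K)@np.array([u,v,1.]);d/=np.linalg.norm(d);Q=np.eye(3)-np.outer(d,d);A+=Q;b+=Q@e;L.append((Q,e))
    x=np.linalg.solve(A,b);print(x.round(4),[np.linalg.norm(Q@(x-e)).round(4) for Q,e in L])
print('knob top');o=[('w2',260.3,206.3),('top0',150+66/2.9,110+238/2.9),('scene0',120+278/3,130+178/3)]
tri(o);tri(o[:2]);tri(o[::2])
print('lens');o=[('w2',331/1.5,282/1.5),('top0',150+68/2.9,110+312/2.9),('scene0',120+299/3,130+312/3)]
tri(o);tri(o[:2]);tri(o[::2])
print('lid');o=[('w1',275.2,187.2),('top0',319.9,199),('scene0',297.5,170.5)]
tri(o);tri(o[:2]);tri(o[::2])
ov('w2',[(circ('w2',(.4985,.2597),.315,.012),(0,0,255)),(circ('w2',(.4985,.2597),.275,.012),(0,255,0))],(230,165,290,225),10,'w2o')
crop('top0',160,175,200,235,10,'t0k');crop('scene0',190,180,250,250,9,'s0k')
```

```text
knob top
[0.4953 0.2547 0.3059] [np.float64(0.0016), np.float64(0.0016), np.float64(0.0019)]
[0.496  0.2554 0.3064] [np.float64(0.0012), np.float64(0.0012)]
[0.4943 0.2548 0.3057] [np.float64(0.0015), np.float64(0.0015)]
lens
[0.4528 0.2785 0.1864] [np.float64(0.0009), np.float64(0.0001), np.float64(0.001)]
[0.453  0.2791 0.185 ] [np.float64(0.0003), np.float64(0.0003)]
[0.4528 0.2785 0.1863] [np.float64(0.001), np.float64(0.001)]
lid
[ 0.5001 -0.1397  0.1261] [np.float64(0.0011), np.float64(0.0009), np.float64(0.0019)]
[ 0.5009 -0.1391  0.1257] [np.float64(0.0001), np.float64(0.0001)]
[ 0.4998 -0.1401  0.1257] [np.float64(0.0015), np.float64(0.0015)]
```

View pics/w2o.png

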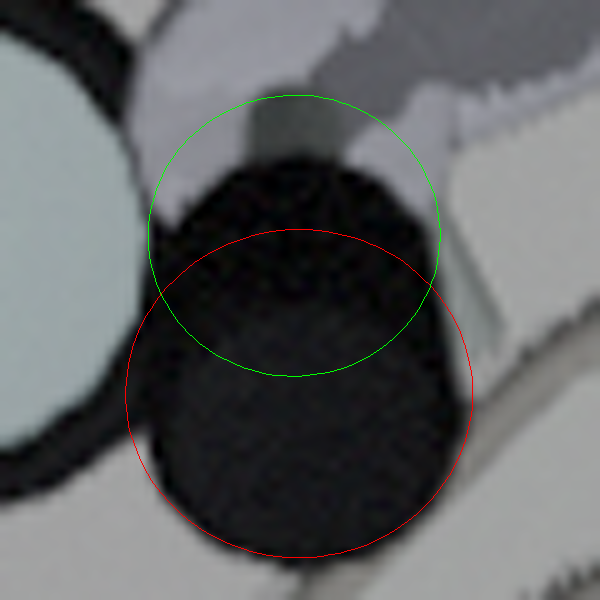

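View pics/t0k.png

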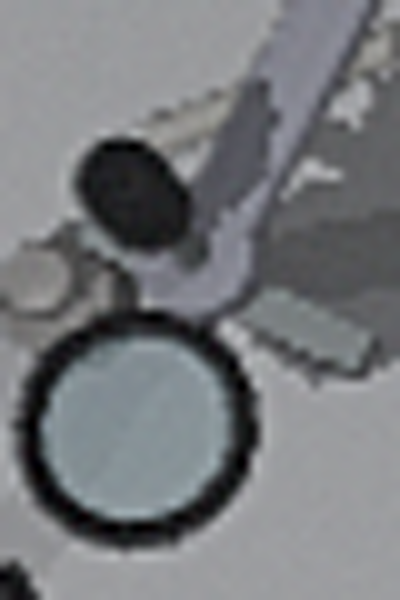

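View pics/s0k.png

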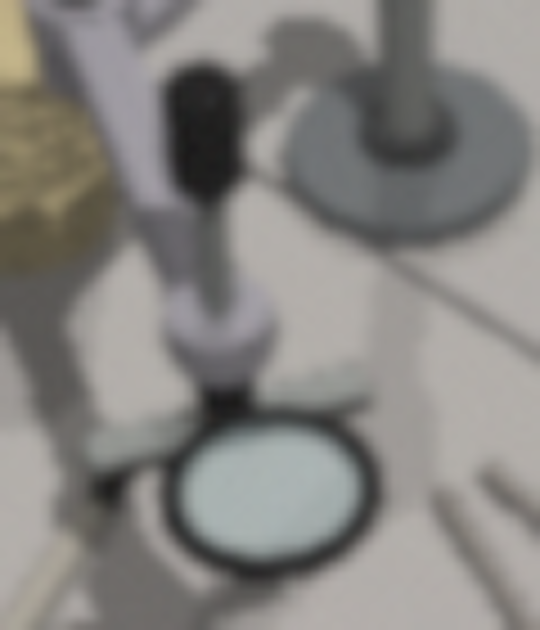

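```bash
cat >> h.py <<'E'
def tri(obs):
    A=np.zeros((3,3));b=np.zeros(3);L=[]
    for f,u,v in obs:
        im,K,e,Rm=load(f); d=Rm@np.linalg.inv(K)@np.array([u,v,1.]);d/=np.linalg.norm(d);Q=np.eye(3)-np.outer(d,d);A+=Q;b+=Q@e;L.append((Q,e))
    x=np.linalg.solve(A,b);print(x.round(4),[round(float(np.linalg.norm(Q@(x-e))),4) for Q,e in L]);return x
E
python3 - <<'E'
from h import *
for f in('top0','scene0','w1','w2'): print(f,load(f)[1].tolist(),load(f)[2])
# lens ring size in w2
crop('top0',200,195,250,270,8,'g1');crop('scene0',230,225,290,280,10,'g2');crop('w1',60,60,155,175,6,'g3')
E
```

```text
top0 [[401.52093915106553, 0.0, 260.68830710831037], [0.0, 401.52093915106553, 194.370425125775], [0.0, 0.0, 1.0]] [0.2631738  0.0388227  1.28337922]
scene0 [[401.53712910610284, 0.0, 262.13119678114407], [0.0, 401.53712910610284, 187.28072398971688], [0.0, 0.0, 1.0]] [-0.08681999  0.7636146   0.99539799]
w1 [[295.22892815023937, 0.0, 256.2294678605183], [0.0, 295.22892815023937, 194.0047874920704], [0.0, 0.0, 1.0]] [ 0.58220996 -0.06214937  0.5123128 ]
w2 [[295.22892815023937, 0.0, 256.2294678605183], [0.0, 295.22892815023937, 194.0047874920704], [0.0, 0.0, 1.0]] [0.55100881 0.30064654 0.50823975]
```

View pics/g1.png

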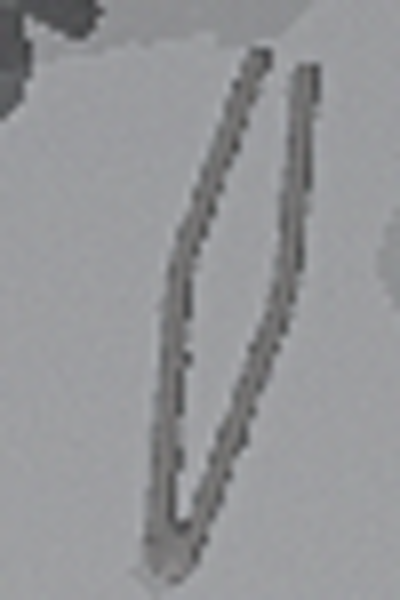

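View pics/g2.png

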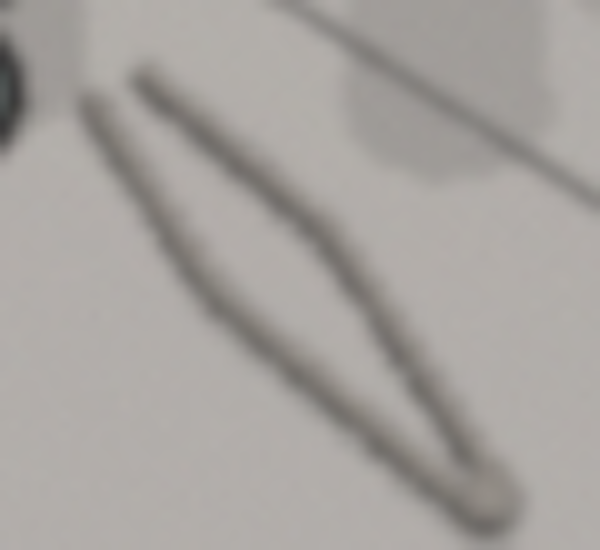

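View pics/g3.png

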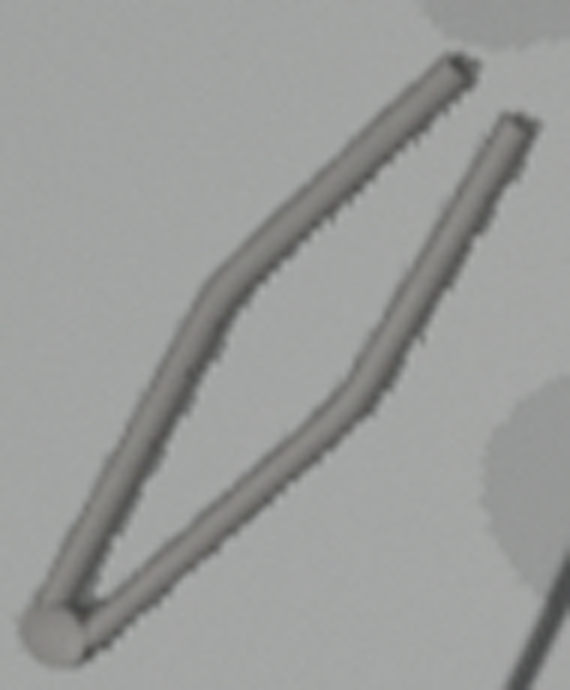

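Run:
```python
from h import *
for o in ([('w1',69.5,165.3),('top0',221.5,264.5),('scene0',278.8,275)],[('w1',136.7,71.3),('top0',232.5,202.2),('scene0',238.8,235.5)],[('w1',146.3,80.8),('top0',238.5,204.4),('scene0',244.2,233)]):
    tri(o);tri(o[1:]);tri(o[:2])
print('lid ts');tri([('top0',319.9,199),('scene0',297.5,170.5)])
print('knob ts');tri([('top0',150+66/2.9,110+238/2.9),('scene0',120+278/3,130+178/3)])
```

```text
[0.3283 0.1671 0.004 ] [0.0017, 0.001, 0.0015]
[0.3282 0.166  0.0026] [0.0008, 0.0008]
[0.3293 0.167  0.0056] [0.001, 0.001]
[ 0.5277  0.128  -0.0013] [0.0018, 0.0012, 0.0015]
[ 0.528   0.1268 -0.0034] [0.0007, 0.0007]
[0.5281 0.1274 0.0027] [0.001, 0.001]
[ 0.5211  0.1086 -0.0012] [0.0026, 0.0014, 0.0012]
[ 0.5203  0.1077 -0.0017] [0.0001, 0.0001]
[ 0.5216  0.1091 -0.002 ] [0.002, 0.002]
lid ts
[ 0.4994 -0.1396  0.1271] [0.0014, 0.0014]
knob ts
[0.4956 0.2537 0.3058] [0.0015, 0.0015]
```

Run:
```python
from h import *
tri([('w7',233.5,151.1),('t7',324.0,208.6)])
crop('t7',300,185,345,225,14,'t7z'); crop('s7',275,150,330,185,14,'s7z')
```

```text
[ 0.46   -0.1377  0.1931] [0.0006, 0.0006]
```

View pics/t7z.png

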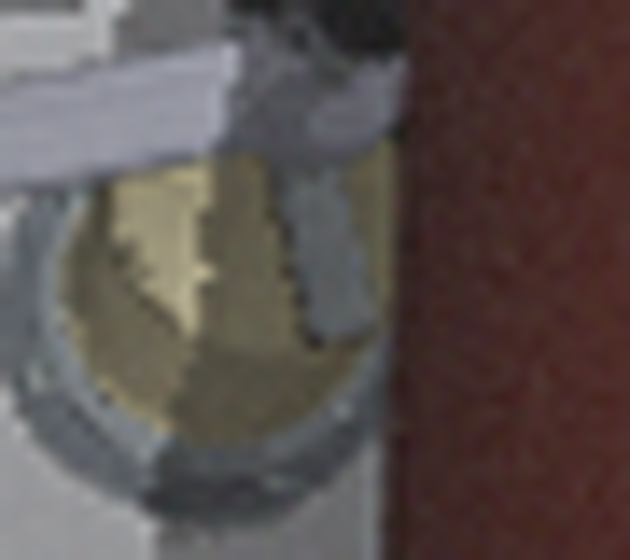

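View pics/s7z.png

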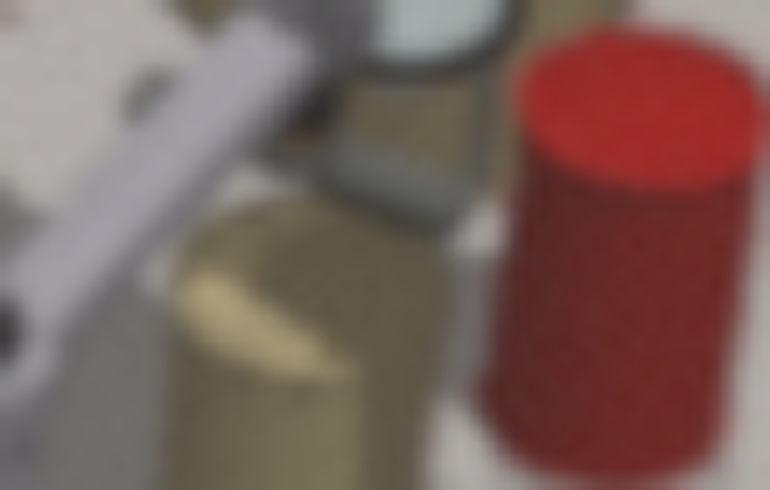

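Run:
```python
from h import *
for z in(.16,.168,.176): print(z,'scene near tip',onz('s7',307.9,164.3,z)[:2].round(4),'far',onz('s7',285,157.1,z)[:2].round(4),'top tip',onz('t7',324.2,208.8,z)[:2].round(4),'w tip',onz('w7',233.5,151.1,z)[:2].round(4))
print('lid scene',onz('scene0',297.5,170.5,.133)[:2],'top',onz('top0',319.9,199,.133)[:2])
```

```text
0.16 scene near tip [ 0.4697 -0.1559] far [ 0.5515 -0.1355] top tip [ 0.465 -0.144] w tip [ 0.4644 -0.141 ]
0.168 scene near tip [ 0.4643 -0.1471] far [ 0.5454 -0.1269] top tip [ 0.4635 -0.1427] w tip [ 0.4634 -0.1401]
0.176 scene near tip [ 0.459  -0.1383] far [ 0.5393 -0.1183] top tip [ 0.4621 -0.1414] w tip [ 0.4625 -0.1391]
lid scene [ 0.49417069 -0.13394997] top [ 0.49942715 -0.13806989]
```

```bash
python3 -m pendant '-0.0005 -0.003 0 0 0 0; -0.0005 -0.003 0 0 0 0; -0.0005 -0.003 0 0 0 0; -0.0005 -0.003 0 0 0 0; 0 0 0 0 0 0'
python3 -m pendant '0 0 0.004 0 0 0; 0 0 0.004 0 0 0; 0 0 0.004 0 0 0; 0 0 0.003 0 0 0; 0 0 0.002 0 0 0'
python3 - <<'E'
from h import *
st();save('wrist','w9');save('top','t9');save('scene','s9');st()
crop('w9',190,120,320,250,6,'w9z');crop('t9',300,185,345,225,14,'t9z'); crop('s9',275,150,330,185,14,'s9z')
E
```

```text
time: 11.75
ee_pos: [0.4947, -0.1364, 0.2782]
tcp_rot: [0.808, 0.589, 0.0, -0.0]
wrist_force: [5.1, 1.6, -3.0]
finger_gap: 0.0222
time: 12.25
ee_pos: [0.4948, -0.1366, 0.2684]
tcp_rot: [0.808, 0.59, 0.0, -0.0]
wrist_force: [0.6, 3.3, 4.3]
finger_gap: 0.0222
t 12.25 q [ 0.593  0.061 -0.426  1.717  0.025  1.368  1.424] p [ 0.4948 -0.1366  0.2684] rot [ 0.808  0.59   0.    -0.   ] F [0.6 3.3 4.3] gap 0.02216371867107371
t 12.4 q [ 0.593  0.062 -0.426  1.717  0.026  1.368  1.424] p [ 0.4948 -0.1366  0.2683] rot [ 0.808  0.59   0.    -0.   ] F [2.6 4.  2.2] gap 0.022383128380236844
```

View pics/w9z.png

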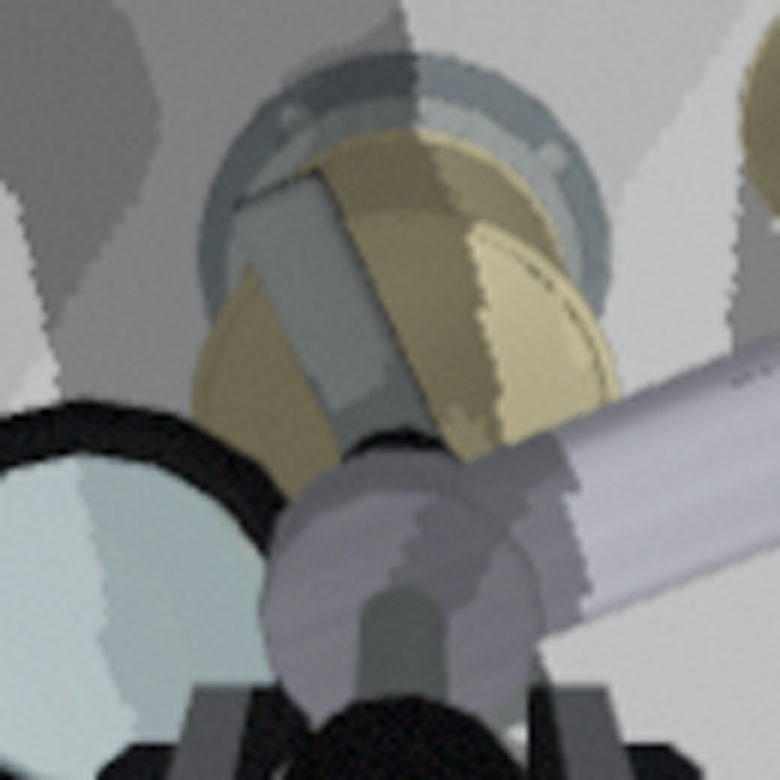

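View pics/t9z.png

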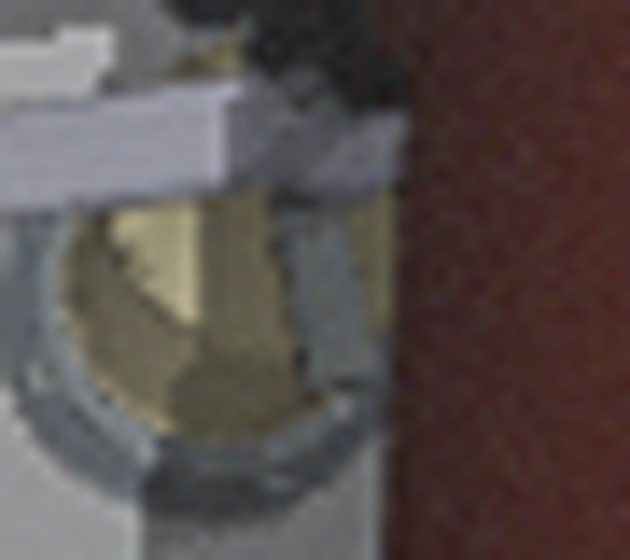

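View pics/s9z.png

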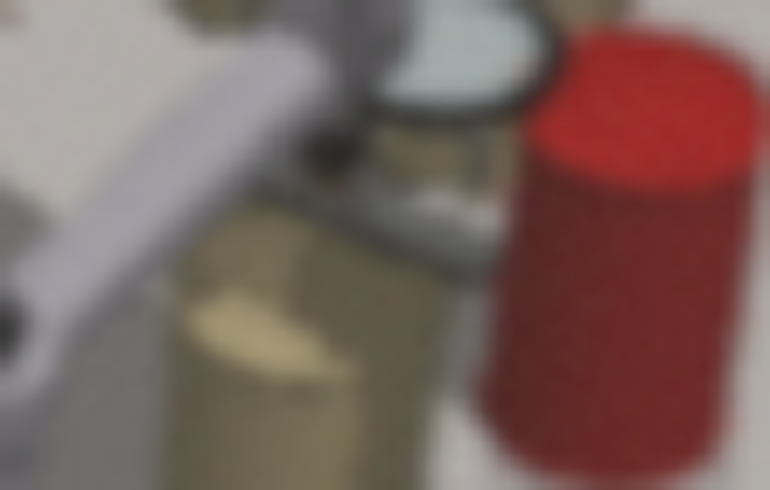

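Run:
```python
from h import *
tri([('w9',235.3-.4,151.3-.4),('t9',324.4-.4,212.1-.4)])
q=lambda u,v,z:onz('w9',190+(u+.5)/6-.5,120+(v+.5)/6-.5,z)[:2]
L=q(407,416,.133); Lt=onz('top0',319.9,199,.133)[:2]
print('lid w9',L)
for z in(.146,.152,.158,.164,.17):
    t=q(275,191,z); tt=onz('t9',324.4-.4,212.1-.4,z)[:2]
    print(z,'w:',(t-L).round(4),np.hypot(*(t-L)).round(4),'top:',(tt-Lt).round(4),np.hypot(*(tt-Lt)).round(4))
```

```text
[ 0.4533 -0.1401  0.1785] [0.0003, 0.0003]
lid w9 [ 0.50073048 -0.13651043]
0.146 w: [-0.043  -0.0072] 0.0436 top: [-0.0404 -0.007 ] 0.041
0.152 w: [-0.0438 -0.0065] 0.0443 top: [-0.0414 -0.0061] 0.0418
0.158 w: [-0.0445 -0.0058] 0.0449 top: [-0.0424 -0.0051] 0.0427
0.164 w: [-0.0453 -0.0051] 0.0456 top: [-0.0435 -0.0041] 0.0437
0.17 w: [-0.0461 -0.0044] 0.0463 top: [-0.0445 -0.0032] 0.0446
```

```bash
python3 -m pendant '0 0 0.0015 0 0 0; 0 0 0.0015 0 0 0; 0 0 0.0015 0 0 0; 0 0 0.001 0 0 0; 0 0 0.001 0 0 0'
python3 -m pendant '0 0 0.0005 0 0 0; 0 0 0.0005 0 0 0; 0 0 0.0005 0 0 0; 0 0 0.0005 0 0 0; 0 0 0.0005 0 0 0'
python3 -m pendant '0 0 0.0005 0 0 0; 0 0 0.0005 0 0 0; 0 0 0.0005 0 0 0; 0 0 0.0005 0 0 0; 0 0 0.0005 0 0 0'
python3 -m pendant '0 0 0.0005 0 0 0; 0 0 0.0005 0 0 0; 0 0 0.0005 0 0 0; 0 0 0.0005 0 0 0; 0 0 0.0005 0 0 0'
```

```text
time: 12.9
ee_pos: [0.4949, -0.1368, 0.2647]
tcp_rot: [0.808, 0.59, 0.0, 0.0]
wrist_force: [1.6, 4.6, 4.7]
finger_gap: 0.022
time: 13.4
ee_pos: [0.4949, -0.1367, 0.2631]
tcp_rot: [0.808, 0.59, 0.0, 0.0]
wrist_force: [1.5, 4.6, 3.0]
finger_gap: 0.0223
time: 13.9
ee_pos: [0.4949, -0.1367, 0.2616]
tcp_rot: [0.808, 0.59, 0.0, -0.0]
wrist_force: [1.4, 4.5, 4.4]
finger_gap: 0.0216
time: 14.4
ee_pos: [0.4949, -0.1367, 0.2602]
tcp_rot: [0.808, 0.59, 0.0, 0.0]
wrist_force: [2.0, 4.9, 4.1]
finger_gap: 0.0223
```

```bash
python3 -m pendant '0 0 0.0005 0 0 0; 0 0 0.0005 0 0 0; 0 0 0.0005 0 0 0; 0 0 0.0005 0 0 0; 0 0 0.0005 0 0 0'
python3 -m pendant '0 0 0.0005 0 0 0; 0 0 0.0005 0 0 0; 0 0 0.0005 0 0 0; 0 0 0.0005 0 0 0; 0 0 0.0005 0 0 0'
python3 - <<'E'
from h import *
save('scene','s10');save('wrist','w10');crop('s10',275,145,330,195,12,'s10z');crop('w10',190,120,320,250,5,'w10z')
E
```

```text
time: 14.9
ee_pos: [0.4949, -0.1367, 0.2587]
tcp_rot: [0.808, 0.59, 0.0, 0.0]
wrist_force: [2.1, 3.5, 4.5]
finger_gap: 0.0223
time: 15.4
ee_pos: [0.4949, -0.1367, 0.2572]
tcp_rot: [0.808, 0.59, 0.0, -0.0]
wrist_force: [1.9, 4.8, 3.8]
finger_gap: 0.0222
```

View pics/s10z.png

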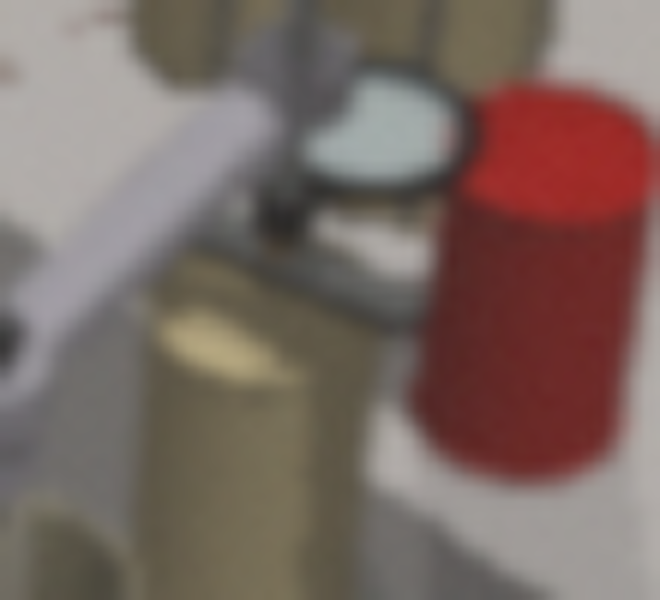

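View pics/w10z.png

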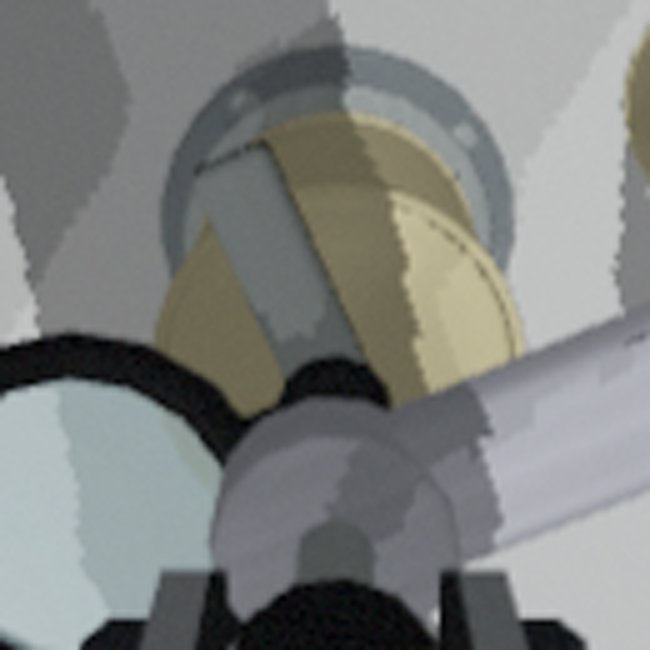

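```bash
python3 -m pendant '0 0 0.0005 0 0 0; 0 0 0.0005 0 0 0; 0 0 0.0005 0 0 0; 0 0 0.0005 0 0 0; 0 0 0.0005 0 0 0'
python3 -m pendant '0 0 0.0005 0 0 0; 0 0 0.0005 0 0 0; 0 0 0.0005 0 0 0; 0 0 0.0005 0 0 0; 0 0 0.0005 0 0 0'
```

```text
time: 16.0
ee_pos: [0.4949, -0.1367, 0.2557]
tcp_rot: [0.808, 0.59, 0.0, 0.0]
wrist_force: [1.5, 4.4, 4.4]
finger_gap: 0.0223
time: 16.5
ee_pos: [0.4949, -0.1367, 0.2542]
tcp_rot: [0.808, 0.59, 0.0, 0.0]
wrist_force: [2.3, 4.7, 4.9]
finger_gap: 0.0224
```

```bash
python3 -m pendant '0 0 0.0003 0 0 0; 0 0 0.0003 0 0 0; 0 0 0.0003 0 0 0; 0 0 0.0003 0 0 0; 0 0 0.0003 0 0 0'
python3 -m pendant '0 0 0.0003 0 0 0; 0 0 0.0003 0 0 0; 0 0 0.0003 0 0 0; 0 0 0.0003 0 0 0; 0 0 0.0003 0 0 0'
```

```text
time: 17.0
ee_pos: [0.4949, -0.1367, 0.2533]
tcp_rot: [0.808, 0.59, 0.0, -0.0]
wrist_force: [1.7, 5.1, 4.6]
finger_gap: 0.0221
time: 17.5
ee_pos: [0.4949, -0.1367, 0.2524]
tcp_rot: [0.808, 0.59, 0.0, -0.0]
wrist_force: [1.9, 5.0, 4.1]
finger_gap: 0.0224
```

```bash
python3 -m pendant '0 0 0.0003 0 0 0; 0 0 0.0003 0 0 0; 0 0 0.0003 0 0 0; 0 0 0.0003 0 0 0; 0 0 0.0003 0 0 0'
python3 -m pendant '0 0 0.0003 0 0 0; 0 0 0.0003 0 0 0; 0 0 0.0003 0 0 0; 0 0 0.0003 0 0 0; 0 0 0.0003 0 0 0'
python3 - <<'E'
from h import *
save('scene','s11');crop('s11',275,145,330,195,12,'s11z')
E
```

```text
time: 18.0
ee_pos: [0.4949, -0.1367, 0.2515]
tcp_rot: [0.808, 0.59, 0.0, 0.0]
wrist_force: [2.0, 4.9, 3.9]
finger_gap: 0.0221
time: 18.5
ee_pos: [0.4949, -0.1368, 0.2506]
tcp_rot: [0.808, 0.59, 0.0, 0.0]
wrist_force: [1.7, 4.6, 5.3]
finger_gap: 0.0223
```

View pics/s11z.png

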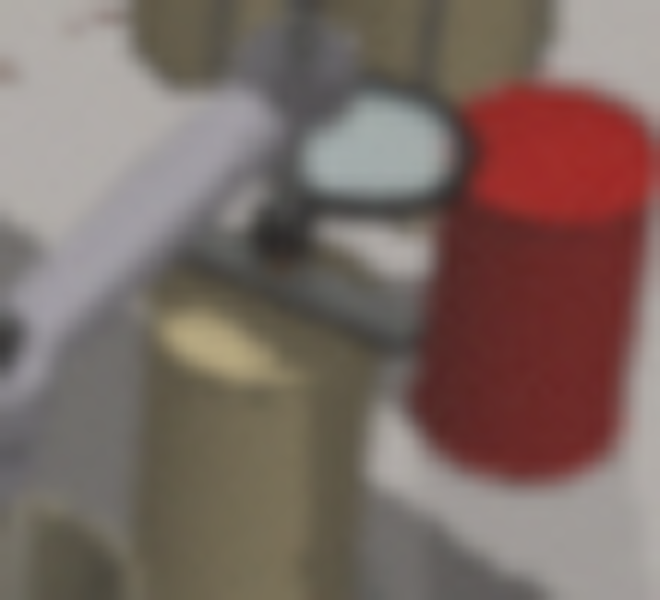

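```bash
python3 -m pendant '0 0 0.0003 0 0 0; 0 0 0.0003 0 0 0; 0 0 0.0003 0 0 0; 0 0 0.0003 0 0 0; 0 0 0.0003 0 0 0'
python3 -m pendant '0 0 0.0003 0 0 0; 0 0 0.0003 0 0 0; 0 0 0.0003 0 0 0; 0 0 0.0003 0 0 0; 0 0 0.0003 0 0 0'
```

```text
time: 19.05
ee_pos: [0.4949, -0.1367, 0.2497]
tcp_rot: [0.808, 0.59, 0.0, 0.0]
wrist_force: [1.7, 4.4, 3.7]
finger_gap: 0.0223
time: 19.55
ee_pos: [0.4949, -0.1367, 0.2488]
tcp_rot: [0.808, 0.59, 0.0, 0.0]
wrist_force: [1.5, 4.2, 3.7]
finger_gap: 0.0219
```

```bash
python3 -m pendant '0 0 0.0003 0 0 0; 0 0 0.0003 0 0 0; 0 0 0.0003 0 0 0; 0 0 0.0003 0 0 0; 0 0 0.0003 0 0 0'
```

```text
time: 20.05
ee_pos: [0.4949, -0.1367, 0.2479]
tcp_rot: [0.808, 0.59, 0.0, 0.0]
wrist_force: [1.7, 4.8, 4.0]
finger_gap: 0.0223
```

```bash
python3 -m pendant '0 0 0.0003 0 0 0; 0 0 0.0003 0 0 0; 0 0 0.0003 0 0 0; 0 0 0.0003 0 0 0; 0 0 0.0003 0 0 0'
```

```text
time: 20.55
ee_pos: [0.4949, -0.1368, 0.247]
tcp_rot: [0.808, 0.59, 0.0, 0.0]
wrist_force: [2.4, 5.2, 4.2]
finger_gap: 0.0221
```

```bash
python3 -m pendant '0 0 0.0003 0 0 0; 0 0 0.0003 0 0 0; 0 0 0.0003 0 0 0; 0 0 0.0003 0 0 0; 0 0 0.0003 0 0 0'
```

```text
time: 21.05
ee_pos: [0.4949, -0.1368, 0.2461]
tcp_rot: [0.808, 0.59, 0.0, 0.0]
wrist_force: [1.5, 4.8, 4.0]
finger_gap: 0.0223
```

```bash
python3 -m pendant '0 0 0.0003 0 0 0; 0 0 0.0003 0 0 0; 0 0 0.0003 0 0 0; 0 0 0.0003 0 0 0; 0 0 0.0003 0 0 0'
```

```text
time: 21.55
ee_pos: [0.495, -0.1368, 0.2455]
tcp_rot: [0.808, 0.59, 0.0, 0.0]
wrist_force: [0.8, 4.3, 6.0]
finger_gap: 0.022
```

```bash
python3 -m pendant '0 0 0.0003 0 0 0; 0 0 0.0003 0 0 0; 0 0 0.0003 0 0 0; 0 0 0.0003 0 0 0; 0 0 0.0003 0 0 0'
python3 - <<'E'
from h import *
save('scene','s12');crop('s12',275,145,330,195,12,'s12z')
save('wrist','w12');crop('w12',190,120,320,250,5,'w12z')
E
```

```text
time: 22.05
ee_pos: [0.495, -0.1368, 0.2447]
tcp_rot: [0.808, 0.59, 0.0, 0.0]
wrist_force: [0.5, 5.0, 7.1]
finger_gap: 0.0223
```

View pics/s12z.png

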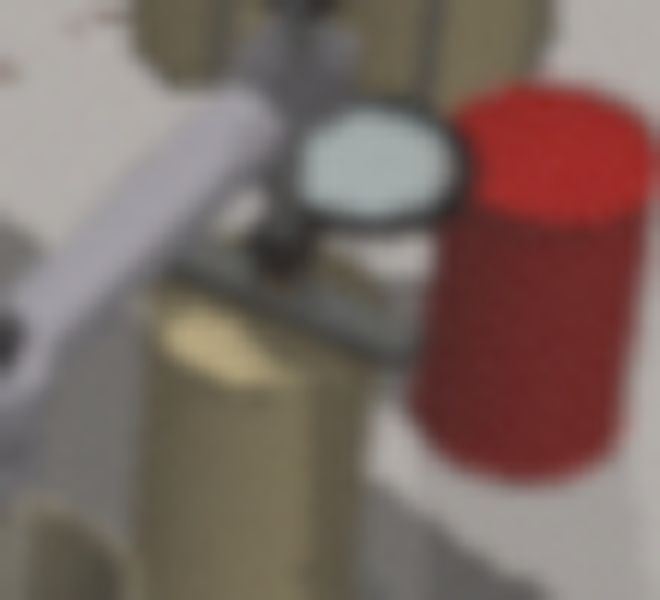

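View pics/w12z.png

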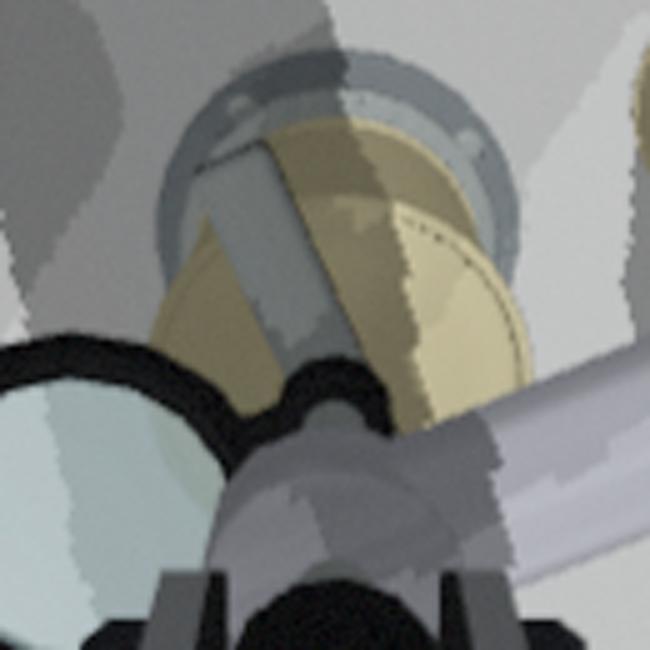

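```bash
python3 -m pendant '0 0 0 0 0 0; 0 0 0 0 0 0; 0 0 0 0 0 0; 0 0 0 0 0 0; 0 0 0 0 0 0'; python3 -m pendant '0 0 0.0003 0 0 0; 0 0 0 0 0 0; 0 0 0 0 0 0; 0 0 0 0 0 0; 0 0 0 0 0 0'
```

```text
time: 22.65
ee_pos: [0.495, -0.1368, 0.2447]
tcp_rot: [0.808, 0.59, 0.0, 0.0]
wrist_force: [0.5, 5.1, 7.3]
finger_gap: 0.0224
time: 23.15
ee_pos: [0.495, -0.1368, 0.2445]
tcp_rot: [0.808, 0.59, 0.0, 0.0]
wrist_force: [0.4, 4.9, 7.1]
finger_gap: 0.0226
```

```bash
python3 -m pendant '0 0 0 0 0 0; 0 0 0 0 0 0; 0 0 0 0 0 0; 0 0 0 0 0 0; 0 0 0 0 0 0' 1
python3 -m pendant '0 0 0 0 0 0; 0 0 -0.005 0 0 0; 0 0 -0.02 0 0 0; 0 0 -0.03 0 0 0; 0 0 -0.04 0 0 0'
python3 -m pendant '0 0 -0.05 0 0 0; 0 -0.02 -0.03 0 0 0; 0 -0.02 0 0 0 0; 0 0 0 0 0 0; 0 0 0 0 0 0'
python3 - <<'E'
from h import *
st()
for n in('scene','top','wrist'): save(n,n+'F')
crop('sceneF',240,120,340,230,7,'sF');crop('topF',200,120,380,260,4.2,'tF')
E
```

```text
time: 23.65
ee_pos: [0.4946, -0.1372, 0.2439]
tcp_rot: [0.808, 0.59, -0.0, -0.0]
wrist_force: [-0.0, 0.7, -0.5]
finger_gap: 0.0852
time: 24.15
ee_pos: [0.4944, -0.1368, 0.302]
tcp_rot: [0.808, 0.59, -0.0, -0.0]
wrist_force: [-0.1, -0.2, 0.4]
finger_gap: 0.0852
time: 24.65
ee_pos: [0.4716, -0.1297, 0.3487]
tcp_rot: [0.808, 0.59, -0.0, 0.0]
wrist_force: [0.1, -0.3, -0.7]
finger_gap: 0.0857
t 24.65 q [ 0.604 -0.014 -0.418  1.628 -0.005  1.527  1.448] p [ 0.4716 -0.1297  0.3487] rot [ 0.808  0.59  -0.     0.   ] F [ 0.1 -0.3 -0.7] gap 0.08566132484557792
```

View pics/sF.png

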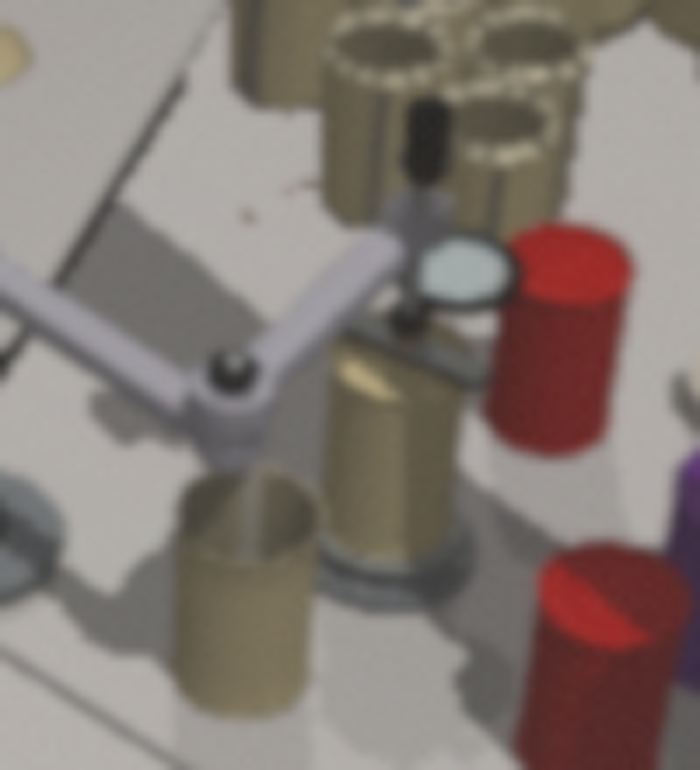

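View pics/tF.png

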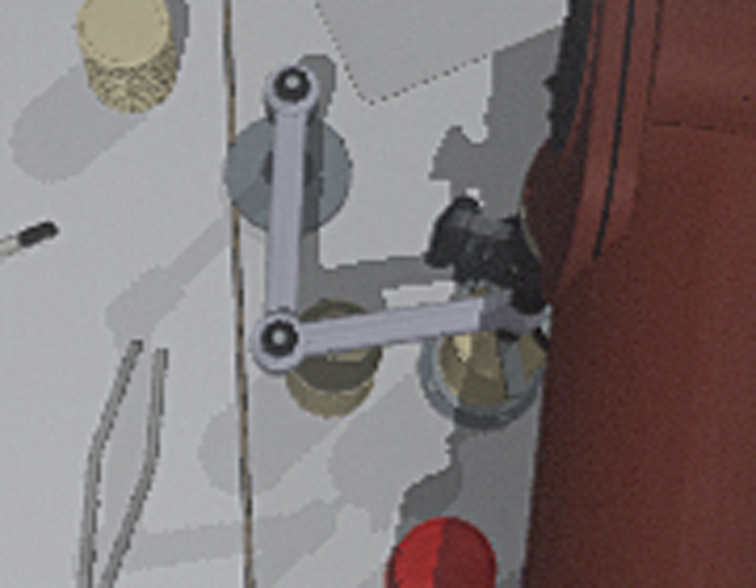

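View pics/wristF.png

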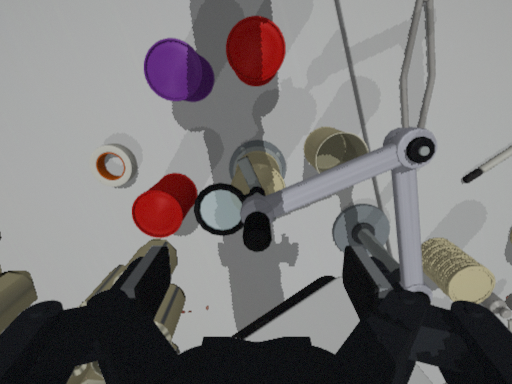

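```bash
python3 -m pendant '0 0 -0.04 0 0 0; 0 0 -0.04 0 0 0; -0.06 0.02 -0.02 0 0 0; -0.06 0.02 0 0 0 0; -0.06 0.02 0 0 0 0'
python3 -m pendant '-0.06 0.02 0 0 0 0; -0.06 0.02 0 0 0 0; -0.06 0.02 0 0 0 0; -0.06 0.02 0 0 0 0; 0 0 0 0 0 0'
python3 - <<'E'
from h import *
st()
for n in('scene','top'): save(n,n+'G')
crop('topG',250,120,370,240,6,'tG');crop('sceneG',255,130,325,220,8,'sG')
E
```

```text
time: 25.3
ee_pos: [0.4735, -0.2449, 0.4089]
tcp_rot: [0.807, 0.59, -0.0, 0.0]
wrist_force: [0.2, -0.1, 0.3]
finger_gap: 0.0854
time: 25.8
ee_pos: [0.4732, -0.401, 0.4061]
tcp_rot: [0.81, 0.587, -0.001, -0.001]
wrist_force: [-0.6, -0.1, -0.4]
finger_gap: 0.0856
t 25.8 q [ 0.798  0.261 -0.223  1.211  0.059  1.679  1.844] p [ 0.4732 -0.401   0.4061] rot [ 0.81   0.587 -0.001 -0.001] F [-0.6 -0.1 -0.4] gap 0.08555501099106824
```

View pics/tG.png

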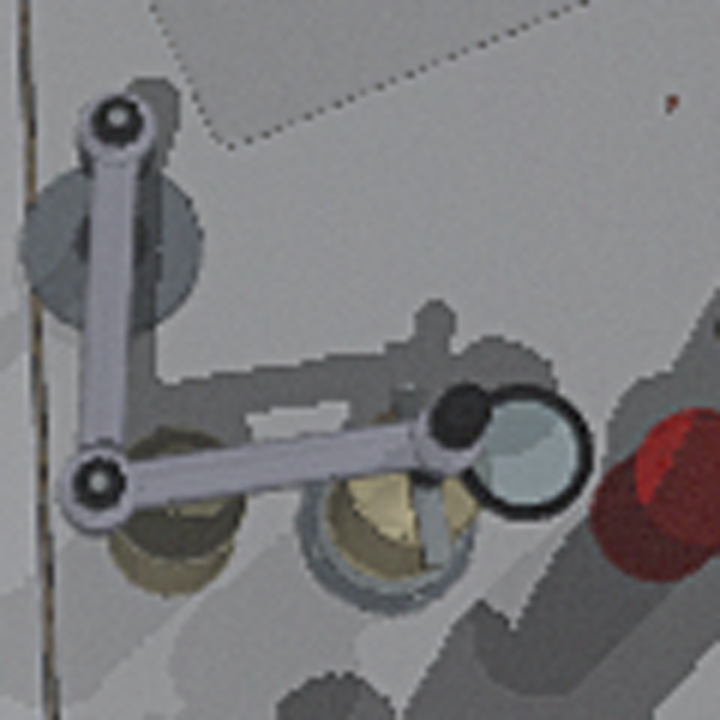

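View pics/sG.png

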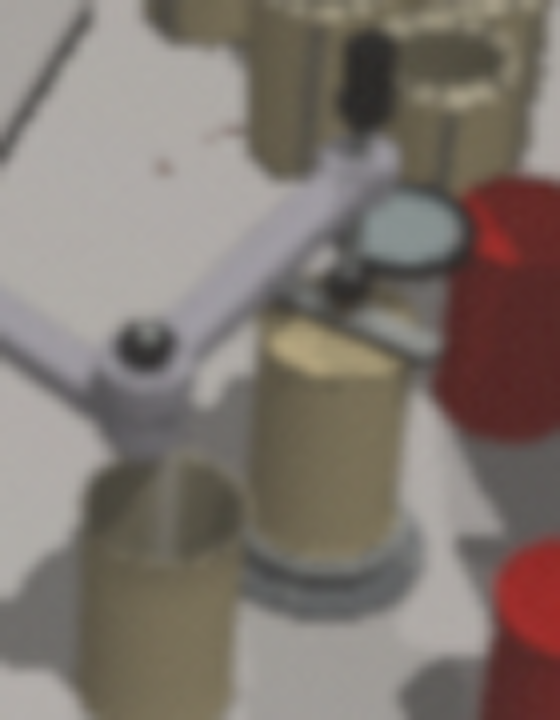

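Run:
```python
from h import *
crop('topG',295,175,345,230,12,'tGz')
L=np.array([.4994,-.1381])  # lid in this camera's terms
u=np.array([.992,.129])*.045; w=np.array([-.129,.992])*.007
def bar(c,z): 
    c=np.array(c); q=[c+u+w,c+u-w,c-u-w,c-u+w,c+u+w]; return np.array([proj('topG',(*p,z)) for p in q])
ov('topG',[(circ('topG',L,.133,.0355),(0,0,255)),(bar(L,.142),(0,255,0))],(295,175,345,230),12,'tGo')
```

```text
(no output)
```

View pics/tGo.png

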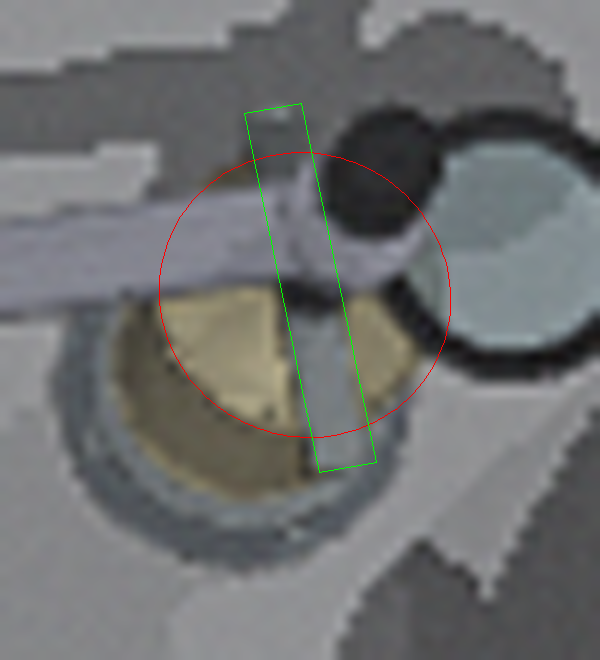

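View pics/tGz.png

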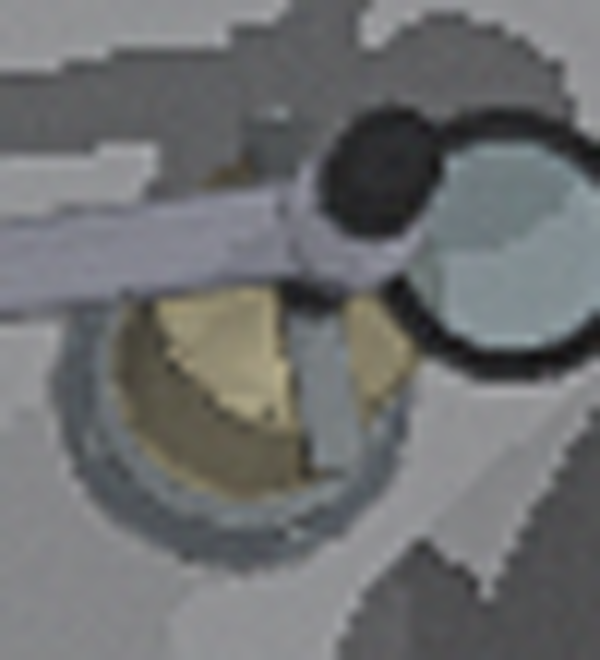

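Run:
```python
from h import *
a=load('top0')[0];b=load('topG')[0]
v=[cv2.resize(x[120:250,140:370],None,fx=3.4,fy=2.2) for x in(a,b)]
cv2.imwrite('pics/cmp.png',np.vstack(v))
```

```text
(no output)
```

View pics/cmp.png

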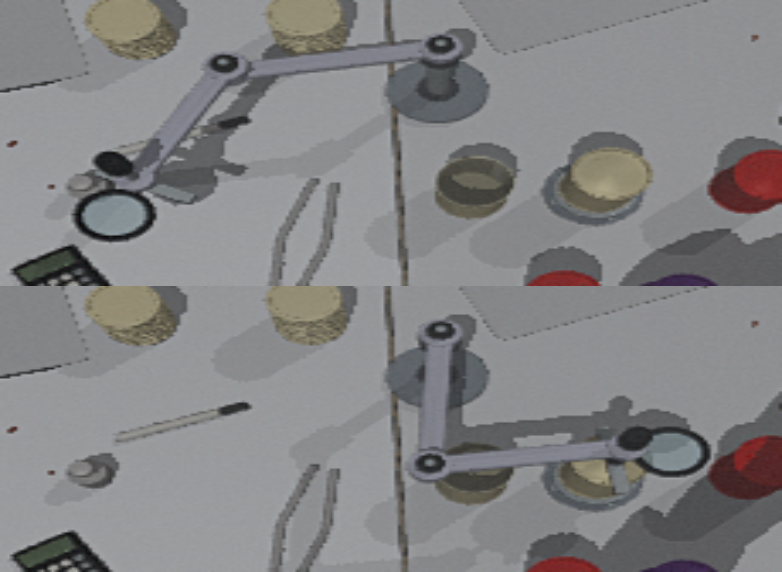

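The before and after views show the weight at (80,470), the open can and the sealed can where they were. The head stands over the sealed can and the robot is clear of everything, so I'm handing in.

Run:
```python
from h import *
st(); print(ctrl.finish_job())
```

```text
t 25.9 q [ 0.796  0.257 -0.227  1.214  0.057  1.68   1.842] p [ 0.4751 -0.396   0.4075] rot [ 0.808  0.589 -0.    -0.001] F [ 0.5  0.5 -0.3] gap 0.0854777494992341
the job is handed in; nothing more can be done
None
```

I swung the magnifier over the sealed can with the head fully up, turning the hand with the fore arm. I then pushed the head down about 33 mm until I felt the lid, let go and backed away. The job was handed in at about 26 s.

- **Contact:** The upward force on the wrist rose from about 4 N while sliding to about 7 N at contact, so the bar pressed with roughly 3 N. It stayed there while I held still. After that I made one more step of about 0.2 mm and released.
- **Centring:** In the last clear top view the bar lies across the middle of the lid to about 1–3 mm. The bar's angle there differs slightly from my model.
- **Bystanders:** Comparing the top view before and after, the open can, the weight and the sealed can look unmoved.
- **Disagreements:**
  - The cameras differed by up to about 10 mm in position and read heights 5–9 mm low.
  - The knob turned out to sit about 6 mm off the middle of the pads. I moved the stem over by about 7 mm, from where the bar's end and the lid appeared in the pictures, before lowering.
- **Not measured:** I did not measure the contact force again after letting go.

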